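# Set the stop and hold the printing block in register

## Task

Get the border print ready on the tile in the grey jig: lift the brass stop out of its parking slot and slide it fully home in the red-rimmed slot beside the tile, leaving the black stop parked. Then take the wooden printing block from the slab and press it into the corner that the brass stop and the aluminium rail make, flat on the tile, long side along the stop, touching both fences at once. Finish while still gripping the block and pressing it against both fences and down on the tile; do not disturb the tubs or the squeeze bulb.

Things in the scene. Friction and masses are not known exactly. Their poses are not given: they have to be found in the camera images.
- jig: Grey laminated board, a printing jig, fixed to the bench, 280 (x) x 316 (y) x 30 mm. Origin: centre of its underside; x away from the robot, y left, z up at yaw 0. Three through slots, each 37.5 mm along jig x, 11.5 mm along y, 1.5 mm chamfer: the red-rimmed work slot right of the tile (work_slot) and two aluminium-rimmed parking slots on the left at jig x = -50 and +50, y = +133 mm.
- jig_tile: Cream tile with a brown ornament, 200 x 200 x 9 mm, fixed flat in the middle of the jig. Origin: centre of its underside, on the jig's top. Its face is 39 mm over the bench.
- rail: Fixed aluminium rail along the far (+x) edge of the tile: the first fence. 18 mm (jig x) x 250 mm (jig y), 22 mm high over the jig's top, so 13 mm over the tile. Origin: centre of its underside; its fence face looks to jig -x, 9 mm from the origin, 1 mm beyond the tile's edge.
- rail_face (a point): Point on the rail's fence face at the level of the tile's face (39 mm over the bench), jig x = +101, y = -45 mm. Rail, stop and tile are rigid and rub on the block (friction about 0.5 to 0.7), so a push towards one fence is partly taken up by the other fence and the tile: a few newtons on the wrist may not yet reach the fence.
- work_slot (a point): Centre of the mouth of the red-rimmed work slot, level with the jig's top (30 mm over the bench): jig x = +45, y = -109 mm. The brass stop seated here has its origin on this point, turned as the jig (foot away from the tile), with 0.7 mm of play each way; its fence face is its +y side, 7 mm from the origin, 2 mm outside the tile's edge. It slides freely straight up and down, 24 mm.
- brass_stop: Loose L-shaped brass stop, 220 g: the second fence. Wall 60 (its x) x 14 (y) x 22 mm high, foot 20 mm wide, 8 mm high along the wall's -y side; below, a steel tongue 36 x 10 mm, 24 mm long, tapered end. Origin: centre of the wall's underside, over the tongue; z up. Starts seated in either parking slot, origin at jig-top level, turned as the jig. Grip the wall across its 14 mm, above the foot.
- tall_stop: Loose black stop of the same shape, but with a wall 45 mm high, for thick tiles. It stays in the other parking slot.
- slab: Plain cream inking slab, fixed, 201 x 201 x 9 mm. Origin: centre of its underside.
- block: Wooden printing block, dark red below, 50 (its x) x 90 (y) x 39 mm, 110 g. Origin: centre of its underside; z up. Starts on the slab. Grip across its 50 mm, fingertips 16 to 22 mm above its underside, so that the fingers clear the fences (13 mm over the tile). In the corner its y axis lies along jig x, either way round, and its origin is at jig x = +56, y = -77 mm, 39 mm over the bench.
- glaze_tub: Loose white plastic tub with red-brown content, 115 mm across, 62 mm high, on the near right. A bystander (the other tubs are fixed). Origin: centre of its underside.
- squeeze_bulb: Loose red squeeze bulb with a white nozzle, 58 mm across, 110 mm high, beyond the slab. A bystander. Origin: centre of its underside.
There are look-alikes about, which are no part of the job. Of the things that look like the brass_stop, the larger one is meant.

How it is judged:
By the outcome, as a careful person would: the job done as asked, in the order asked, and still so for the second after the job is handed in, while the arm keeps its last pose, push and grip.
It also fails if it takes over 72 s, if anything falls off the work surface, if the arm or the gripper's body presses on something with over 40 N, if the wrist force passes 120 N, or if a joint passes its speed limit or range.

## Robot

A 6-joint arm with a two-finger parallel gripper is mounted at the origin on the work surface; the furniture and walls round the work are solid. World frame = base frame: x ahead of the robot, y to its left, z up, the work surface at z = 0. Lengths are in mm, angles in rad, forces in N, time in s.
With the tool pointing down it reaches from about 400 to 925 mm from the base axis. Payload 12.5 kg.
Tool frame: the origin (TCP) lies on the centre line of the jaws, within the pads' length; the fingertips stand 14 mm ahead of it and the grasp point (between the pads) lies 5 mm behind it; z points along the fingers, y is the direction in which the jaws open and shut (so a half turn about z gives the same grasp; the last joint's range is limited). The gripper opens to 95 mm and grips with 3 to 60 N. Pads are 20 mm wide; open, the fingers measure 119 mm over their backs; the gripper's body (75 mm by 180 mm) begins 59 mm behind the grasp point.
Start: joints at [1.052, 0.491, 1.559, -0, 1.092, -0.106], TCP at [250.72, 572.525, 228.661] pointing down, gripper open.
Joint ranges: [-3.1, 3.1], [-0.84, 2.19], [0.05, 2.79], [-1.13, 4.28], [0.06, 2.93], [-2.69, 2.69]. Speed limits (rad/s): [2.22, 2.22, 2.79, 3.14, 3.14, 3.14].

## Interface

Orientations are given as [roll, pitch, yaw] about the fixed x, y, z axes, in that order (R = Rz(yaw) Ry(pitch) Rx(roll)).
In Python, from cell import * gives the robot as it stands.
- The arm moves only by the tool play_rows, never from a script. Its argument "moves" is a list of rows, each a list of 7 numbers: the shift along the tool's x, y, z in m, then the turn, a rotation vector about the tool's x, y, z in rad, then the opening in per cent of the stroke, from 0 (shut) to 100 (fully open). In form: [[tx, ty, tz, ax, ay, az, claw], ...]. A call has 1 to 8 rows; each row shifts and turns the pose as measured when the row begins, along the tool's axes as they then stand; what a row does not reach is not made up. A row lasts 1/10 s, in which the tool goes at most 50 mm and 8.59 degrees, less where a joint would pass 70% of its speed; a pose out of reach is approached as far as the arm can. A call is refused whole if a number of a shift passes 0.05 or a number of a turn 0.15, either way. A call with a gripper value outside its range is refused whole. The fingers move at their own pace and stop on an object; the grip force is fixed at half the most. Time passes only in rows, so rows that do not move let the fingers close. It gives the time, the measured TCP pose, the force and the opening at its end, in the units of the state.
- state(): the state, without advancing time (a new reading comes with each control period).
- read_camera(name): name is "side" or "top"; returns a dict with "img" (420x560x3 uint8, red, green, blue), "fx", "fy", "cx", "cy" (pixels), "k1" (the pictures are not rectified: a ray, as slopes to the right and down, at radius r is drawn at 1 + k1 r^2 times it, then the intrinsics apply), "R" (3x3) and "t" (3): a world point X has camera coordinates R X + t. Camera axes: x right, y down, z forward; pixel columns grow to the right and rows downward; lengths in mm; the calibration is good to about 2 mm. A picture is of the moment at which its call begins. There is no depth.
- job_done(): hands the job in, once; it reports no verdict.
The state is a dict: "t": time; "joints": joint angles; "qvel": joint speeds; "tau": joint torques, N m; "eef_pos": TCP position; "tcp_rot": TCP orientation; "ft_force": force on the tool from outside, world axes, zero at the start; "moment": the same for the moment, N m; "opening": opening from 0.0 (shut) to 1.0 (fully open).
Only numpy, scipy, OpenCV 4.12 (cv2) and the standard library are available. Lean on these libraries where they do the work, as an engineer would, in place of code of your own. Each camera call takes 0.05 s, during which the arm holds its last target.

## Working session

There is one attempt and no reset: what is moved stays moved. The work goes in short steps, Python scripts to look and compute and a tool call to move; the robot and the scene stay as the last step left them, time stands still between calls to the robot, and variables do not carry over. Pictures are saved under pics/ and viewed, and the job is handed in when it is done.

Besides the shell and the picture viewer there is one more tool, called after ">>>" by a JSON object that holds its "method" and its "body", one argument or row to a line. play_rows: Moves the arm, as the interface text tells. Its arguments: {"type":"object","properties":{"moves":{"type":"array"}},"required":["moves"]}

```bash
mkdir -p pics; ls
python3 - <<'E'
from cell import *
import cv2,numpy as np,pickle
s=state(); print(s)
for n in("top","side"):
    c=read_camera(n); cv2.imwrite(f"pics/{n}0.png",c["img"][:,:,::-1]); pickle.dump(c,open(f"{n}0.pkl","wb"))
    print(n,{k:v for k,v in c.items() if k!="img"})
E
```

```text
pics
{'t': 0.0, 'joints': array([ 1.05237377e+00,  4.91593895e-01,  1.55942708e+00,  1.76687686e-05,
        1.09167668e+00, -1.05593132e-01]), 'qvel': array([-2.36875573e-03, -8.75046477e-05, -1.95142621e-05,  2.21922358e-04,
       -2.22410989e-03, -2.08231250e-04]), 'tau': array([ 2.57435444e-03, -6.12654305e+01, -2.58176994e+01,  6.93764328e-02,
        4.82794200e-02, -5.27550833e-05]), 'eef_pos': array([250.61843859, 572.3221769 , 228.04810385]), 'tcp_rot': array([-3.14049546e+00, -1.32046678e-04,  2.72875501e+00]), 'ft_force': array([ 0.1472492 ,  0.06713334, -0.57261625]), 'moment': array([0.05410947, 0.0422954 , 0.02814655]), 'opening': 1.0025220281826228}
top {'fx': 404.9749748590552, 'fy': 404.9749748590552, 'cx': 267.21175313042755, 'cy': 211.00987163083943, 'k1': 0.04129945027166002, 'R': array([[-1.22542484e-02, -9.99924845e-01,  3.70299784e-04],
       [-9.78107238e-01,  1.19099305e-02, -2.07760404e-01],
       [ 2.07740379e-01, -2.90814048e-03, -9.78179676e-01]]), 't': array([ -32.22238406,  422.01016061, 1234.40041107])}
side {'fx': 483.34309244290944, 'fy': 483.34309244290944, 'cx': 284.79260461535813, 'cy': 210.69302086429371, 'k1': -0.025415192839628845, 'R': array([[-0.98456984, -0.17485648, -0.00688801],
       [-0.08237053,  0.4978162 , -0.8633621 ],
       [ 0.15439342, -0.84947292, -0.50453784]]), 't': array([ 422.40233846,  107.73340142, 1553.63417441])}
```

View pics/top0.png

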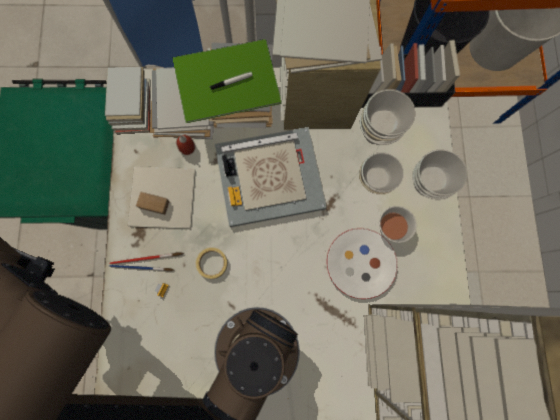

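View pics/side0.png

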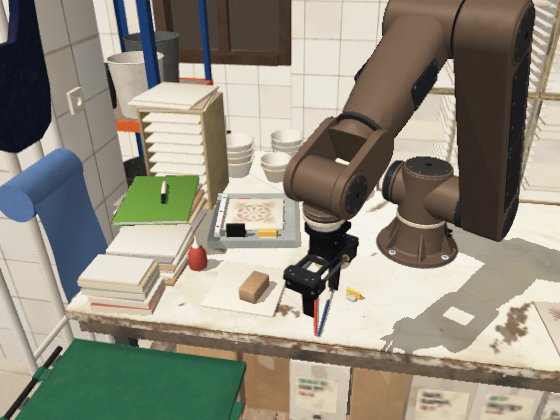

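```bash
cat > h.py <<'E'
import cv2,numpy as np,pickle
def K(c): return np.array([[c["fx"],0,c["cx"]],[0,c["fy"],c["cy"]],[0,0,1.]])
def D(c): return np.array([c["k1"],0,0,0,0.])
def plane(c,uv,z):
    p=cv2.undistortPoints(np.array(uv,float).reshape(-1,1,2),K(c),D(c)).reshape(-1,2)
    d=np.c_[p,np.ones(len(p))]@c["R"]; o=-c["R"].T@c["t"]
    z=np.broadcast_to(z,len(p))
    return o+d*((z-o[2])/d[:,2])[:,None]
def proj(c,X):
    return cv2.projectPoints(np.array(X,float).reshape(-1,1,3),cv2.Rodrigues(c["R"])[0],c["t"],K(c),D(c))[0].reshape(-1,2)
def crop(c,x0,y0,w,h,s,fn):
    im=c["img"][y0:y0+h,x0:x0+w,::-1]
    cv2.imwrite(fn,cv2.resize(im,None,fx=s,fy=s,interpolation=cv2.INTER_CUBIC))
def load(n): return pickle.load(open(n+".pkl","rb"))
E
python3 - <<'E'
from h import *
c=load("top0"); crop(c,210,120,125,115,6,"pics/jigtop.png"); crop(c,120,125,90,110,5,"pics/slabtop.png")
c=load("side0"); crop(c,200,180,110,75,7,"pics/jigside.png"); crop(c,195,230,110,90,7,"pics/slabside.png")
E
```

```text
(no output)
```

View pics/jigtop.png

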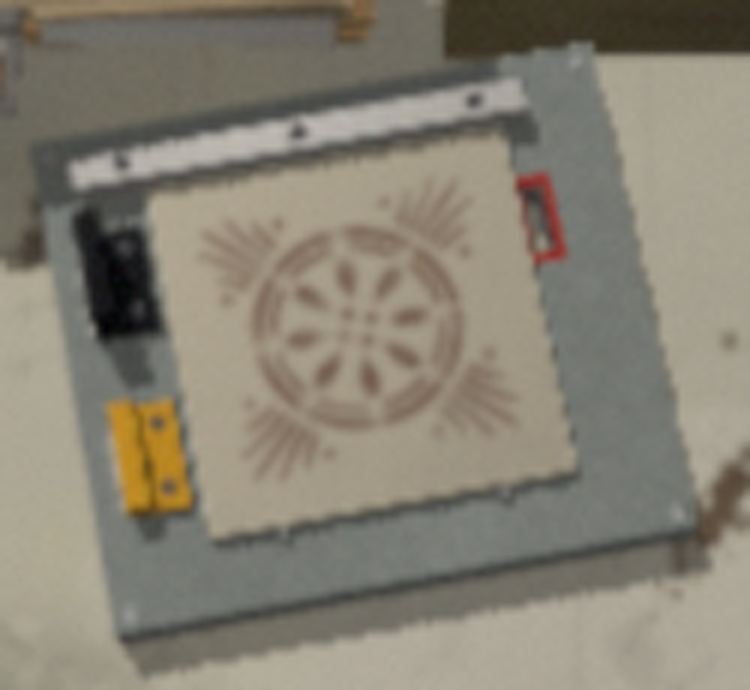

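View pics/jigside.png

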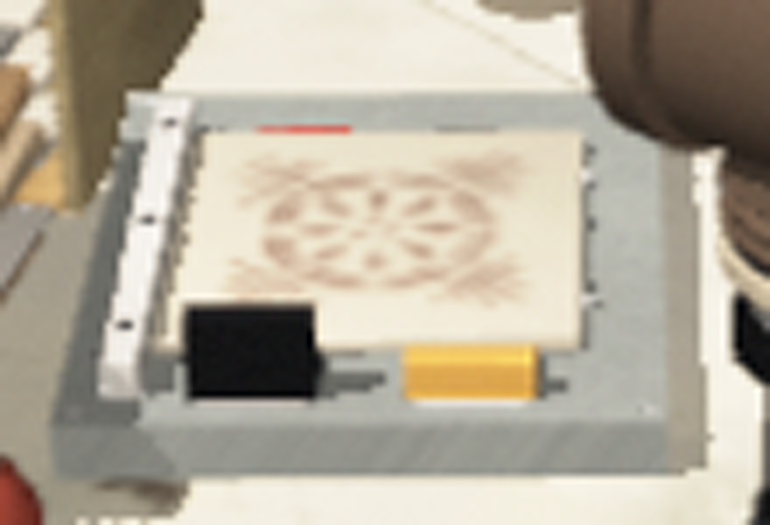

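View pics/slabtop.png

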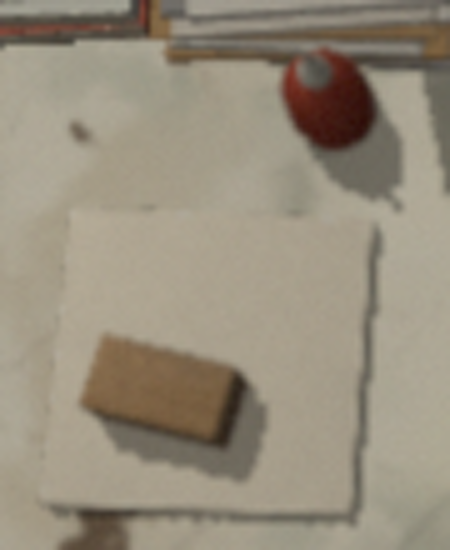

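View pics/slabside.png

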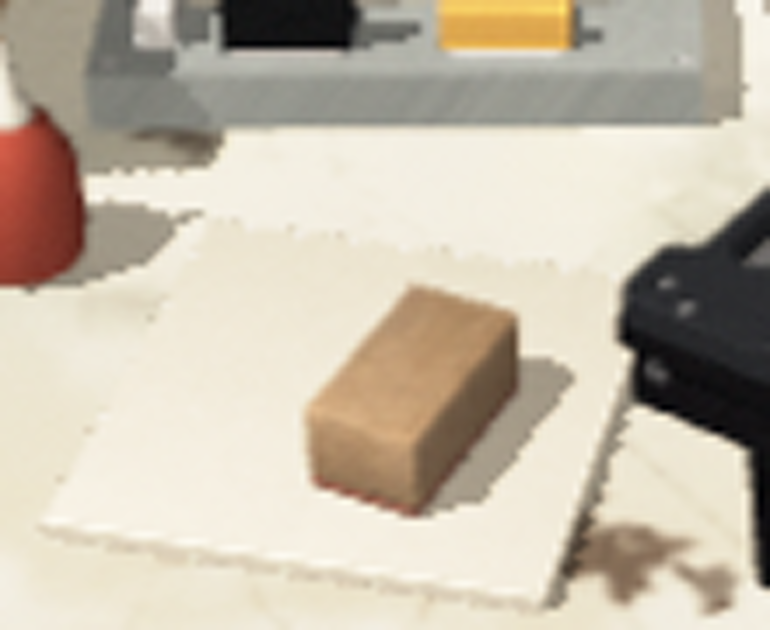

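```bash
cat >> h.py <<'E'
def fit2(L,W):
    L=np.array(L,float);W=np.array(W)[:,:2]
    a=L-L.mean(0);b=W-W.mean(0)
    th=np.arctan2((a[:,0]*b[:,1]-a[:,1]*b[:,0]).sum(),(a*b).sum())
    R=np.array([[np.cos(th),-np.sin(th)],[np.sin(th),np.cos(th)]])
    t=W.mean(0)-R@L.mean(0)
    return th,t,np.abs(W-(L@R.T+t)).max(0) if 0 else (W-(L@R.T+t)).round(1).tolist()
def z2p(P,x0,y0,s): return [(x0+(a+.5)/s-.5,y0+(b+.5)/s-.5) for a,b in P]
E
python3 - <<'E'
from h import *
for n,(x0,y0,s),tile,jig in(("top",(210,120,6),[(148,194),(503,133),(578,470),(213,542)],[(36,150),(590,45),(697,530),(122,635)]),
  ("side",(200,180,7),[(203,130),(582,130),(580,350)],[(130,95),(665,420),(55,420)])):
    c=load(n+"0")
    if n=="top": L=[(100,100),(100,-100),(-100,-100),(-100,100)];J=[(140,158),(140,-158),(-140,-158),(-140,158)]
    else: L=[(100,-100),(-100,-100),(-100,100)];J=[(140,-158),(-140,158),(140,158)]
    for l,p,z in((L,tile,39),(J,jig,30)):
        W=plane(c,z2p(p,x0,y0,s),z); print(n,z,fit2(l,W))
# brass mask
c=load("top0");hsv=cv2.cvtColor(c["img"],cv2.COLOR_RGB2HSV)
m=cv2.inRange(hsv,(15,150,100),(30,255,255));m[:,:210]=0;m[220:]=0;m[:,260:]=0
k=max(cv2.findContours(m,0,2)[0],key=cv2.contourArea);print(k.reshape(-1,2).min(0),k.reshape(-1,2).max(0))
# red rim
h=hsv;m=cv2.inRange(h,(0,120,80),(8,255,255))|cv2.inRange(h,(170,120,80),(180,255,255));m[:,:280]=0;m[:,320:]=0;m[180:]=0;m[:140]=0
u=np.argwhere(m)[:,::-1];hull=cv2.convexHull(plane(c,u.astype(float),30)[:,:2].astype(np.float32));print("slot",cv2.minAreaRect(hull))
# block top face z=48
print("blk top",plane(c,z2p([(105,334),(243,370),(215,440),(83,402)],120,125,5),48).round(1))
c=load("side0")
print("blk side",plane(c,z2p([(413,286),(517,315),(411,441),(306,410)],195,230,7),48).round(1))
print("blk side bot",plane(c,z2p([(517,392),(413,517),(313,487)],195,230,7),9).round(1))
# brass stop wall top z=52
print("brass side top edge",plane(c,z2p([(403,345),(537,345)],200,180,7),52).round(1))
c=load("top0");print("brass top",plane(c,z2p([(108,402),(142,402),(158,512),(127,514)],210,120,6),[52]*4).round(1))
E
```

```text
top 39 (np.float64(0.17901798092150145), array([541.70526901, -46.77678168]), [[-0.8, -1.5], [-3.6, 1.0], [2.8, 1.5], [1.6, -1.1]])
top 30 (np.float64(0.17748039802359689), array([542.9451896 , -47.39489418]), [[-1.9, -2.5], [0.3, 1.6], [-0.6, 3.0], [2.2, -2.1]])
side 39 (np.float64(0.15103368203297954), array([545.3723885 , -45.03759248]), [[-0.8, -2.1], [3.7, -3.8], [-2.9, 5.9]])
side 30 (np.float64(0.1773448231600413), array([546.86529129, -49.26441631]), [[0.0, 2.3], [1.6, 0.8], [-1.6, -3.0]])
[228 187] [241 204]
slot ((608.7178344726562, -146.907958984375), (47.209388732910156, 16.13137435913086), 10.869067192077637)
blk top [[489.2 362.9  48. ]
 [464.7 275.1  48. ]
 [419.7 290.8  48. ]
 [445.1 374.3  48. ]]
blk side [[467.9 282.5  48. ]
 [422.7 294.   48. ]
 [446.6 376.2  48. ]
 [490.5 365.2  48. ]]
blk side bot [[423.7 294.2   9. ]
 [447.8 374.8   9. ]
 [490.2 364.3   9. ]]
brass side top edge [[505.2  73.8  52. ]
 [444.9  63.8  52. ]]
brass top [[500.8  87.6  52. ]
 [500.6  69.6  52. ]
 [440.8  60.9  52. ]
 [439.9  77.1  52. ]]
```

Run:
```python
from h import *
for n in("top","side"):
    c=load(n+"0");img=cv2.resize(c["img"],None,fx=4,fy=4,interpolation=cv2.INTER_CUBIC)
    g=img[:,:,0].astype(int);hsv=cv2.cvtColor(img,cv2.COLOR_RGB2HSV);lab=cv2.cvtColor(img,cv2.COLOR_RGB2LAB)
    # predicted edges; sample gradient across each edge in jig frame
    gray=cv2.cvtColor(img,cv2.COLOR_RGB2GRAY).astype(np.float32)
    th=.18;R=np.array([[np.cos(th),-np.sin(th)],[np.sin(th),np.cos(th)]]);t=np.array([543.5,-47.5])
    lab=cv2.GaussianBlur(lab,(0,0),1.5).astype(np.float32)
    def edge(name,fix,val,z,lo,hi):
        P=[];offs=np.arange(-8,8.01,.25)
        for s in np.arange(lo,hi,3.):
            q=np.array([(val+o,s) if fix==0 else (s,val+o) for o in offs])
            w=q@R.T+t;uv=proj(c,np.c_[w,np.full(len(w),z)])
            f=((uv+.5)*4-.5).astype(np.float32)
            v=np.stack([cv2.remap(np.ascontiguousarray(lab[:,:,k]),f[None,:,0],f[None,:,1],1)[0] for k in range(3)],1)
            gr=np.linalg.norm(np.gradient(v,axis=0),axis=1);i=gr.argmax()
            if 2<i<len(offs)-3: P.append((s,offs[i],gr[i]))
        P=np.array(P)
        for _ in range(5):
            k=np.polyfit(P[:,0],P[:,1],1);r=P[:,1]-np.polyval(k,P[:,0]);P=P[np.abs(r)<max(1.0,2*np.median(abs(r)))]
        sl=k[0]*(-1 if fix==0 else 1)
        print(n,name,"n",len(P),"off@mid %.2f"%np.polyval(k,(lo+hi)/2),"yaw %.4f"%(th+sl),"rms %.2f"%r.std())
    edge("tile far",0,100,39,-90,90);edge("tile near",0,-100,39,-90,90)
    edge("tile left",1,100,39,-90,90);edge("tile right",1,-100,39,-90,15)
    edge("jig near",0,-140,30,-150,150);edge("jig right",1,-158,30,-130,130);edge("jig left",1,158,30,-130,130)
    edge("rail top far",0,119,52,-120,120);edge("rail top near",0,101,52,-120,120)
```

```text
top tile far n 42 off@mid 6.85 yaw 0.1765 rms 0.38
top tile near n 51 off@mid 1.46 yaw 0.1784 rms 0.48
top tile left n 47 off@mid 4.02 yaw 0.1856 rms 2.14
top tile right n 25 off@mid 2.98 yaw 0.1789 rms 0.46
top jig near n 92 off@mid 2.05 yaw 0.1759 rms 0.47
top jig right n 57 off@mid -0.75 yaw 0.1815 rms 0.52
top jig left n 67 off@mid 1.21 yaw 0.1763 rms 0.43
top rail top far n 63 off@mid 1.60 yaw 0.1797 rms 0.47
top rail top near n 64 off@mid 1.00 yaw 0.1759 rms 0.48
side tile far n 42 off@mid 3.66 yaw 0.1700 rms 4.64
side tile near n 40 off@mid 3.17 yaw 0.1780 rms 0.21
side tile left n 28 off@mid 3.62 yaw 0.1488 rms 0.62
side tile right n 19 off@mid 1.75 yaw 0.1746 rms 0.48
side jig near n 56 off@mid 3.12 yaw 0.1762 rms 0.51
side jig right n 41 off@mid -0.63 yaw 0.1824 rms 0.53
side jig left n 48 off@mid -0.97 yaw 0.1831 rms 0.52
side rail top far n 54 off@mid 3.14 yaw 0.1858 rms 0.53
side rail top near n 55 off@mid 2.93 yaw 0.1793 rms 0.38
```

```bash
cat >> h.py <<'E'
from scipy.spatial.transform import Rotation as Ro
def plan(tgt,yaw,claw,step=45,n=None,dyaw=None):
    from cell import state
    s=state();p=s["eef_pos"].copy();r=Ro.from_euler("xyz",s["tcp_rot"])
    g=Ro.from_euler("xyz",[np.pi,0,yaw]);tgt=np.array(tgt,float)
    rv=(g*r.inv()).as_rotvec()
    N=n or int(max(1,np.ceil(np.linalg.norm(tgt-p)/step),np.ceil(np.linalg.norm(rv)/.14)))
    print("t %.2f pos"%s["t"],p.round(2),"rot",s["tcp_rot"].round(4),"F",s["ft_force"].round(1),"M",s["moment"].round(2),"open %.3f"%s["opening"],"N",N,"err",(tgt-p).round(1),rv.round(3))
    for i in range(N):
        d=r.inv().apply((tgt-p)/N)/1000; a=r.inv().apply(rv/N)
        print([*d.round(4).tolist(),*a.round(3).tolist(),claw])
        r=Ro.from_rotvec(rv/N)*r
E
python3 - <<'E'
from h import *
plan([472.9,74.7,200],0.1785+np.pi,100)
E
```

```text
t 0.10 pos [250.6  572.32 228.12] rot [-3.1406e+00 -1.0000e-04  2.7288e+00] F [-1.1  1.3  0.7] M [-0.    0.03  0.02] open 1.000 N 13 err [ 222.3 -497.6  -28.1] [ 0.001 -0.     0.591]
[-0.031, -0.0282, 0.0022, -0.0, -0.0, -0.045, 100]
[-0.0297, -0.0296, 0.0022, -0.0, -0.0, -0.045, 100]
[-0.0283, -0.0309, 0.0022, -0.0, -0.0, -0.045, 100]
[-0.0269, -0.0322, 0.0022, -0.0, -0.0, -0.045, 100]
[-0.0254, -0.0333, 0.0022, -0.0, -0.0, -0.045, 100]
[-0.0239, -0.0345, 0.0022, -0.0, -0.0, -0.045, 100]
[-0.0223, -0.0355, 0.0022, -0.0, -0.0, -0.045, 100]
[-0.0206, -0.0365, 0.0022, -0.0, -0.0, -0.045, 100]
[-0.019, -0.0374, 0.0022, -0.0, -0.0, -0.045, 100]
[-0.0172, -0.0382, 0.0022, -0.0, -0.0, -0.045, 100]
[-0.0155, -0.039, 0.0022, -0.0, -0.0, -0.045, 100]
[-0.0137, -0.0396, 0.0022, -0.0, -0.0, -0.045, 100]
[-0.0119, -0.0402, 0.0022, -0.0, -0.0, -0.045, 100]
```

>>> {"method": "play_rows", "body": {
  "moves": [
    [-0.031,-0.028,0.002,0,0,-0.045,60],
    [-0.03,-0.03,0.002,0,0,-0.045,60],
    [-0.028,-0.031,0.002,0,0,-0.045,60],
    [-0.027,-0.032,0.002,0,0,-0.045,60],
    [-0.025,-0.033,0.002,0,0,-0.045,60],
    [-0.024,-0.034,0.002,0,0,-0.045,60],
    [-0.022,-0.035,0.002,0,0,-0.045,60],
    [-0.021,-0.036,0.002,0,0,-0.045,60]
  ]
}}

```text
t: 0.9
eef_pos: [390.2, 260.9, 209.3]
tcp_rot: [-3.139, -0.002, 3.11]
ft_force: [0.5, 0.5, 0.0]
opening: 0.602
```

Run:
```python
from h import *
plan([472.9,74.7,180],0.1785+np.pi,50)
```

```text
t 0.90 pos [390.23 260.86 209.32] rot [-3.1393e+00 -2.4000e-03  3.1101e+00] F [0.5 0.5 0. ] M [0.08 0.03 0.02] open 0.602 N 5 err [  82.7 -186.2  -29.3] [ 0.003 -0.002  0.21 ]
[-0.0177, -0.0367, 0.0059, -0.0, -0.001, -0.042, 50]
[-0.0162, -0.0374, 0.0059, -0.0, -0.001, -0.042, 50]
[-0.0146, -0.038, 0.0059, -0.0, -0.001, -0.042, 50]
[-0.013, -0.0386, 0.0059, -0.0, -0.001, -0.042, 50]
[-0.0113, -0.0391, 0.0059, -0.0, -0.001, -0.042, 50]
```

>>> {"method": "play_rows", "body": {
  "moves": [
    [-0.0177,-0.0367,0.006,0,-0.001,-0.042,42],
    [-0.0162,-0.0374,0.006,0,-0.001,-0.042,42],
    [-0.0146,-0.038,0.006,0,-0.001,-0.042,42],
    [-0.013,-0.0386,0.006,0,-0.001,-0.042,42],
    [-0.0113,-0.0391,0.006,0,-0.001,-0.042,42]
  ]
}}

```text
t: 1.4
eef_pos: [475.8, 66.7, 178.9]
tcp_rot: [-3.139, 0.003, -2.954]
ft_force: [0.7, -0.1, -0.4]
opening: 0.42
```

Run:
```python
from h import *
from cell import *
plan([472.9,74.7,56],0.1785+np.pi,42)
for n in("top","side"):
    c=read_camera(n);pickle.dump(c,open(n+"1.pkl","wb"))
    p=state()["eef_pos"];print(n,proj(c,[p,[p[0],p[1],p[2]-14]]))
crop(load("top1"),200,110,125,115,6,"pics/t1.png");crop(load("side1"),200,130,130,100,6,"pics/s1.png")
```

```text
t 1.40 pos [475.84  66.73 178.87] rot [-3.1394e+00  2.9000e-03 -2.9537e+00] F [ 0.7 -0.1 -0.4] M [ 0.09 -0.    0.  ] open 0.420 N 3 err [  -2.9    8.  -122.9] [ 0.002  0.003 -0.009]
[0.0006, 0.0029, 0.0409, -0.001, 0.001, 0.003, 42]
[0.0006, 0.0028, 0.041, -0.001, 0.001, 0.003, 42]
[0.0005, 0.0028, 0.041, -0.001, 0.001, 0.003, 42]
top [[232.03527183 182.41801625]
 [232.44504541 183.75719421]]
side [[265.34833488 193.34532344]
 [265.47158795 197.35010743]]
```

View pics/t1.png

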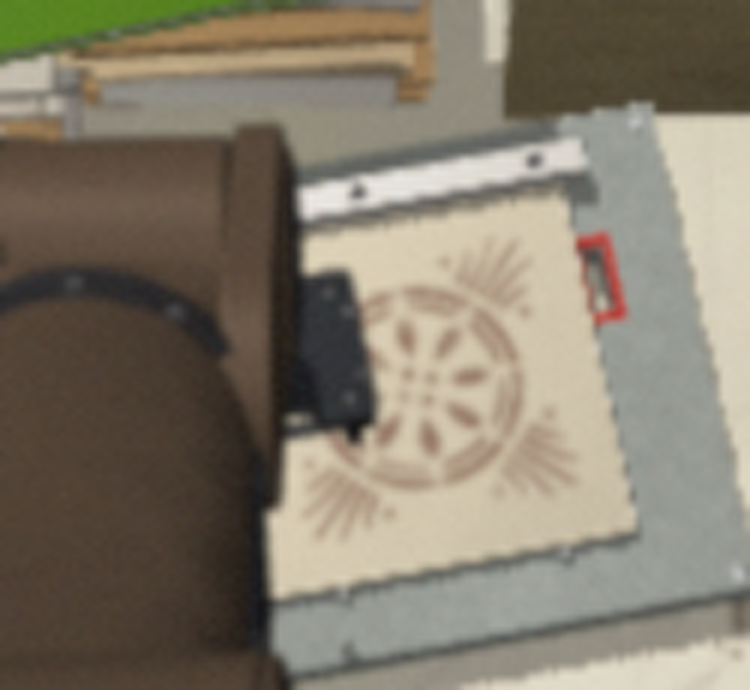

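View pics/s1.png

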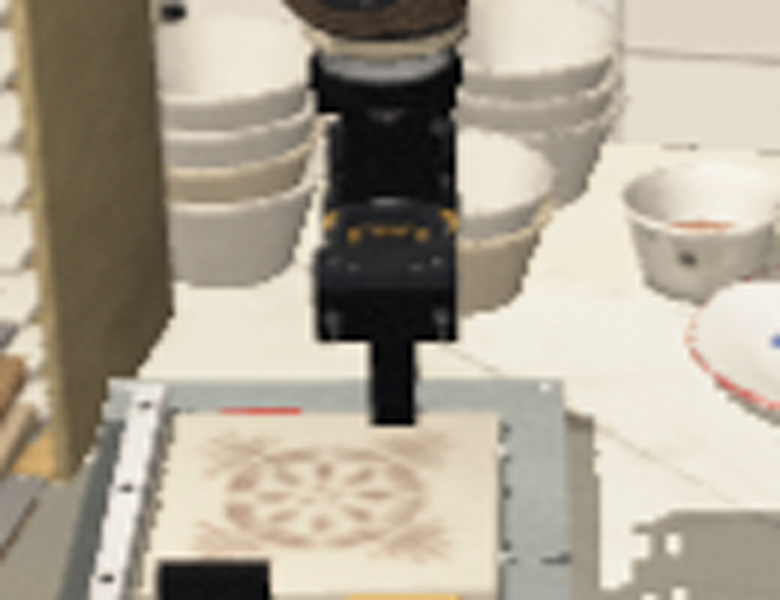

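>>> {"method": "play_rows", "body": {
  "moves": [
    [0.0015,0.008,0.04,0,0,0.009,42],
    [0,0,0.04,0,0,0,42],
    [0,0,0,0,0,0,42]
  ]
}}

```text
t: 1.8
eef_pos: [474.8, 71.9, 97.1]
tcp_rot: [-3.139, 0.005, -2.972]
ft_force: [-0.4, 0.8, 0.9]
opening: 0.419
```

Run:
```python
from h import *
from cell import *
plan([472.9,74.7,56],0.1785+np.pi,42)
c=read_camera("side");pickle.dump(c,open("side2.pkl","wb"))
crop(c,210,165,110,80,7,"pics/s2.png")
```

```text
t 1.80 pos [474.78  71.93  97.06] rot [-3.1389  0.0049 -2.9721] F [-0.4  0.8  0.9] M [0.04 0.04 0.  ] open 0.419 N 1 err [ -1.9   2.8 -41.1] [0.002 0.005 0.009]
[0.0016, 0.0032, 0.041, -0.003, 0.005, -0.009, 42]
```

View pics/s2.png

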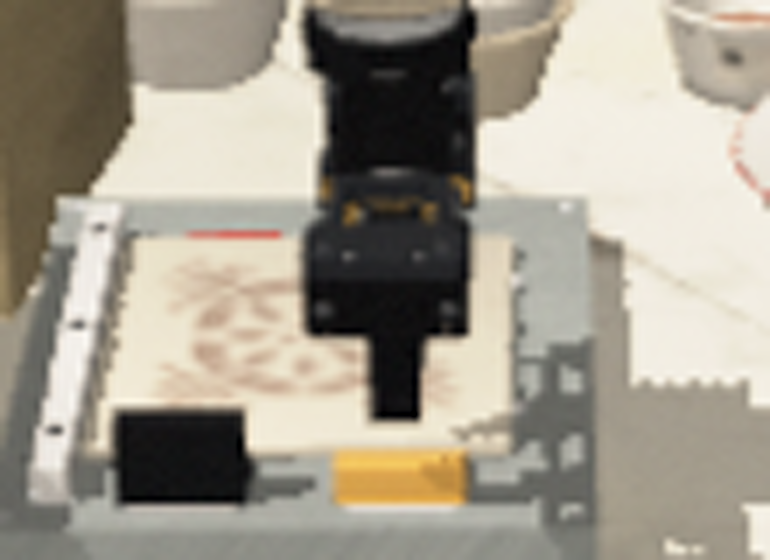

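>>> {"method": "play_rows", "body": {
  "moves": [
    [0.0015,0.003,0.02,-0.003,0.005,-0.009,42],
    [0,0,0,0,0,0,42],
    [0.0,0.001,0.014,0,0,0,42],
    [0,0,0,0,0,0,42]
  ]
}}

```text
t: 2.25
eef_pos: [476.1, 77.4, 71.4]
tcp_rot: [-3.141, 0.009, -2.961]
ft_force: [-0.1, -0.6, -0.1]
opening: 0.419
```

Run:
```python
from h import *
from cell import *
plan([472.9,74.7,56],0.1785+np.pi,42)
c=read_camera("side");pickle.dump(c,open("side2.pkl","wb"))
crop(c,210,165,110,80,7,"pics/s3.png")
```

```text
t 2.25 pos [476.09  77.39  71.41] rot [-3.1405  0.0087 -2.9614] F [-0.1 -0.6 -0.1] M [0.12 0.04 0.02] open 0.419 N 1 err [ -3.2  -2.7 -15.4] [-0.001  0.009 -0.002]
[0.0038, -0.0021, 0.0154, -0.001, 0.009, 0.002, 42]
```

View pics/s3.png

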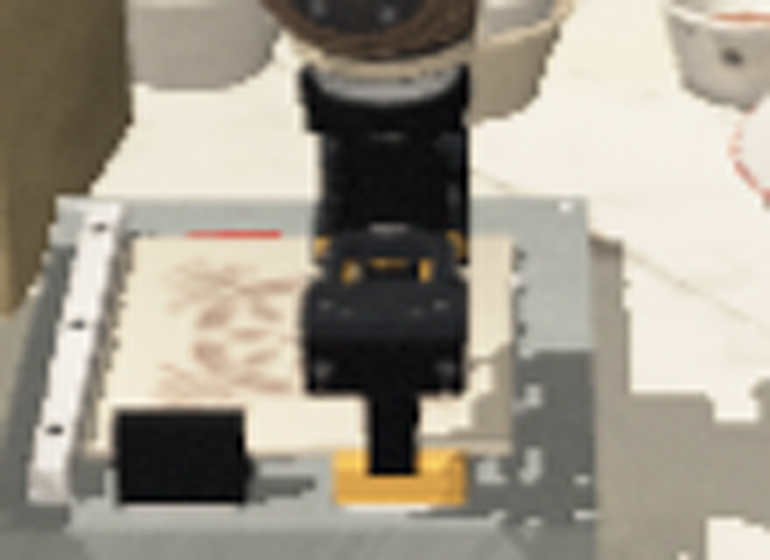

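>>> {"method": "play_rows", "body": {
  "moves": [
    [0.003,-0.002,0.004,0,0.009,0,42],
    [0,0,0,0,0,0,42]
  ]
}}

```text
t: 2.5
eef_pos: [475.0, 74.9, 70.7]
tcp_rot: [-3.14, 0.004, -2.961]
ft_force: [-0.1, 0.1, 0.4]
opening: 0.419
```

Run:
```python
from h import *
from cell import *
for i in range(4):
  s=state();print(s["eef_pos"],s["tcp_rot"],s["t"],s["qvel"].round(3))
plan([472.9,74.7,56],0.1785+np.pi,42)
```

```text
[474.99704531  74.86250799  70.7440604 ] [-3.13961243  0.00420341 -2.9610536 ] 2.5 [ 0.004 -0.03  -0.016  0.001  0.015 -0.   ]
[474.99704531  74.86250799  70.7440604 ] [-3.13961243  0.00420341 -2.9610536 ] 2.5 [ 0.004 -0.03  -0.016  0.001  0.015 -0.   ]
[474.99704531  74.86250799  70.7440604 ] [-3.13961243  0.00420341 -2.9610536 ] 2.5 [ 0.004 -0.03  -0.016  0.001  0.015 -0.   ]
[474.99704531  74.86250799  70.7440604 ] [-3.13961243  0.00420341 -2.9610536 ] 2.5 [ 0.004 -0.03  -0.016  0.001  0.015 -0.   ]
t 2.50 pos [475.    74.86  70.74] rot [-3.1396  0.0042 -2.9611] F [-0.1  0.1  0.4] M [ 0.01  0.03 -0.  ] open 0.419 N 1 err [ -2.1  -0.2 -14.7] [ 0.001  0.004 -0.002]
[0.0022, 0.0002, 0.0147, -0.002, 0.004, 0.002, 42]
```

>>> {"method": "play_rows", "body": {
  "moves": [
    [0.002,0,0.008,0,0.004,0,42],
    [0,0,0.007,0,0,0,42],
    [0,0,0,0,0,0,42],
    [0,0,0,0,0,0,42]
  ]
}}

```text
t: 2.9
eef_pos: [473.2, 74.2, 55.4]
tcp_rot: [-3.139, 0.001, -2.961]
ft_force: [-0.7, -0.4, -0.9]
opening: 0.424
```

Run:
```python
from h import *
plan([472.9,74.7,56],0.1785+np.pi,42)
```

```text
t 2.90 pos [473.2   74.24  55.43] rot [-3.1394e+00  8.0000e-04 -2.9615e+00] F [-0.7 -0.4 -0.9] M [ 0.02 -0.   -0.01] open 0.424 N 1 err [-0.3  0.5  0.6] [ 0.002  0.001 -0.002]
[0.0002, 0.0005, -0.0006, -0.002, 0.001, 0.002, 42]
```

Well placed; close.

>>> {"method": "play_rows", "body": {
  "moves": [
    [0,0,0,0,0,0,10],
    [0,0,0,0,0,0,5],
    [0,0,0,0,0,0,5],
    [0,0,0,0,0,0,5],
    [0,0,0,0,0,0,5]
  ]
}}

```text
t: 3.4
eef_pos: [472.9, 75.6, 55.6]
tcp_rot: [-3.141, 0.001, -2.963]
ft_force: [0.7, -0.1, -2.3]
opening: 0.143
```

Run:
```python
from h import *
from cell import *
plan([472.9,74.7,56],0.1785+np.pi,42)
c=read_camera("side");pickle.dump(c,open("side2.pkl","wb"))
crop(c,210,165,110,80,7,"pics/s4.png")
```

```text
t 3.40 pos [472.9   75.64  55.63] rot [-3.1412e+00  6.0000e-04 -2.9628e+00] F [ 0.7 -0.1 -2.3] M [ 0.02  0.04 -0.06] open 0.143 N 1 err [-0.  -0.9  0.4] [ 0.     0.001 -0.   ]
[0.0002, -0.0009, -0.0004, -0.0, 0.001, 0.0, 42]
```

View pics/s4.png

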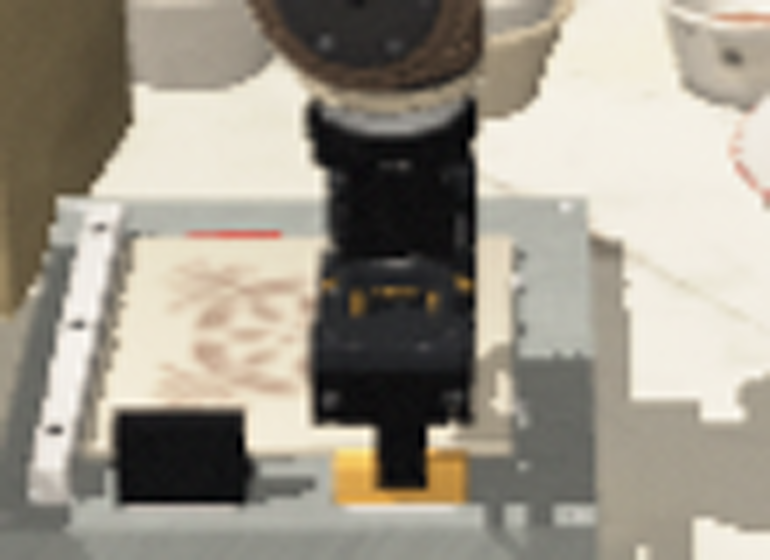

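>>> {"method": "play_rows", "body": {
  "moves": [
    [0,0,-0.008,0,0,0,5],
    [0,0,-0.015,0,0,0,5],
    [0,0,-0.02,0,0,0,5],
    [0,0,-0.02,0,0,0,5],
    [0,0,-0.005,0,0,0,5],
    [0,0,0,0,0,0,5]
  ]
}}

```text
t: 4.05
eef_pos: [472.5, 74.9, 127.2]
tcp_rot: [-3.14, -0.001, -2.963]
ft_force: [0.3, -0.3, -2.6]
opening: 0.143
```

Run:
```python
from h import *
from cell import *
plan([609.4,-145.7,125],0.1785+np.pi,5)
c=read_camera("side");pickle.dump(c,open("side2.pkl","wb"))
crop(c,210,165,110,80,7,"pics/s5.png")
```

```text
t 4.05 pos [472.46  74.85 127.22] rot [-3.1405e+00 -7.0000e-04 -2.9626e+00] F [ 0.3 -0.3 -2.6] M [ 0.08 -0.04  0.  ] open 0.143 N 6 err [ 136.9 -220.6   -2.2] [ 0.001 -0.    -0.001]
[-0.0159, -0.0402, 0.0004, -0.0, -0.0, 0.0, 5]
[-0.0159, -0.0402, 0.0004, -0.0, -0.0, 0.0, 5]
[-0.0159, -0.0402, 0.0004, -0.0, -0.0, 0.0, 5]
[-0.0159, -0.0402, 0.0004, -0.0, -0.0, 0.0, 5]
[-0.0159, -0.0402, 0.0004, -0.0, -0.0, 0.0, 5]
[-0.0159, -0.0402, 0.0004, -0.0, -0.0, 0.0, 5]
```

View pics/s5.png

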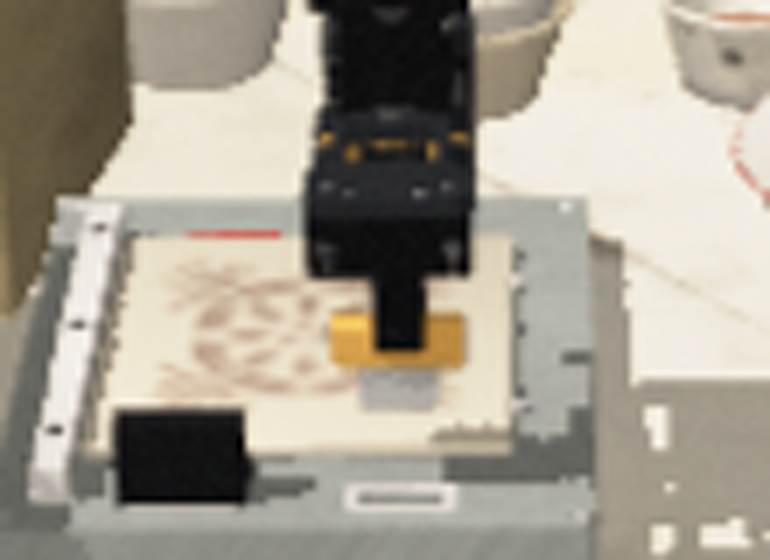

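>>> {"method": "play_rows", "body": {
  "moves": [
    [-0.012,-0.03,0.002,0,0,0,5],
    [-0.016,-0.04,0.002,0,0,0,5],
    [-0.016,-0.04,0.002,0,0,0,5],
    [-0.016,-0.04,0.002,0,0,0,5],
    [-0.016,-0.04,0.002,0,0,0,5],
    [-0.012,-0.03,0.002,0,0,0,5],
    [-0.005,-0.015,0,0,0,0,5],
    [0,0,0,0,0,0,5]
  ]
}}

```text
t: 4.9
eef_pos: [607.2, -148.2, 104.3]
tcp_rot: [3.138, -0.012, -2.961]
ft_force: [-0.8, 0.6, -2.2]
opening: 0.144
```

Run:
```python
from h import *
from cell import *
plan([609.4,-145.7,105],0.1785+np.pi,5)
for n in("top","side"):
    c=read_camera(n);pickle.dump(c,open(n+"3.pkl","wb"))
crop(load("top3"),230,110,100,100,6,"pics/t6.png");crop(load("side3"),200,140,110,80,7,"pics/s6.png")
```

```text
t 4.90 pos [ 607.16 -148.18  104.26] rot [ 3.138  -0.0122 -2.9605] F [-0.8  0.6 -2.2] M [ 0.07 -0.03 -0.05] open 0.144 N 1 err [2.2 2.5 0.7] [-0.001 -0.013 -0.003]
[-0.0026, 0.002, -0.0008, 0.004, -0.012, 0.003, 5]
```

View pics/t6.png

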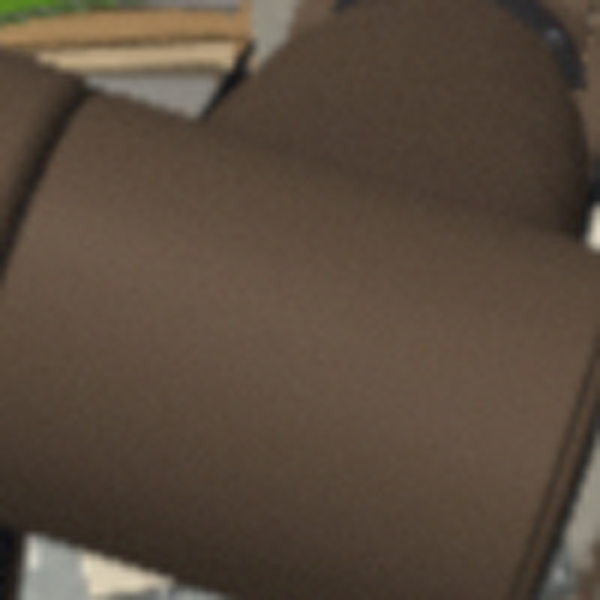

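View pics/s6.png

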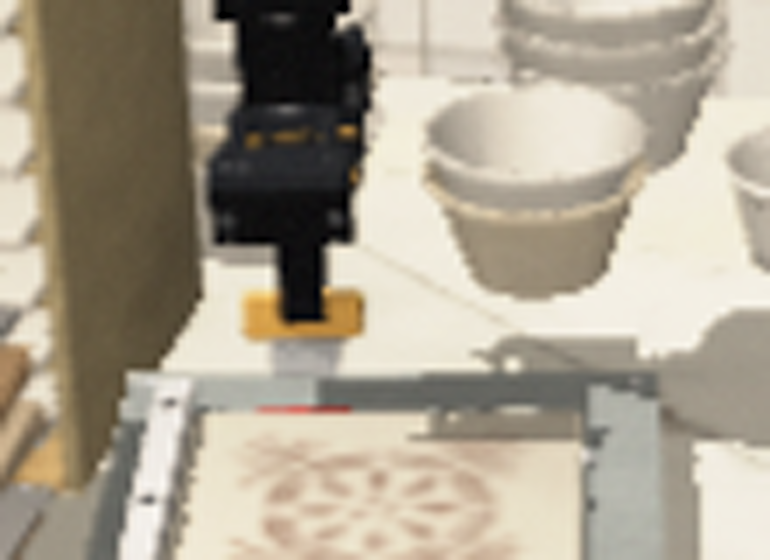

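>>> {"method": "play_rows", "body": {
  "moves": [
    [-0.0026,0.002,0.005,0.004,-0.012,0.003,5],
    [0,0,0,0,0,0,5],
    [0,0,0.01,0,0,0,5],
    [0,0,0,0,0,0,5],
    [0,0,0,0,0,0,5]
  ]
}}

```text
t: 5.5
eef_pos: [606.8, -139.7, 87.7]
tcp_rot: [3.14, -0.002, -2.959]
ft_force: [0.3, -1.5, -1.4]
opening: 0.142
```

Run:
```python
from h import *
plan([609.4,-145.7,83],0.1785+np.pi,5)
```

```text
t 5.50 pos [ 606.84 -139.71   87.66] rot [ 3.1403e+00 -1.9000e-03 -2.9590e+00] F [ 0.3 -1.5 -1.4] M [-0.25 -0.06 -0.03] open 0.142 N 1 err [ 2.6 -6.  -4.7] [-0.001 -0.002 -0.004]
[-0.0014, -0.0064, 0.0047, 0.001, -0.002, 0.004, 5]
```

>>> {"method": "play_rows", "body": {
  "moves": [
    [0,0,-0.004,0,0,0,5],
    [-0.001,-0.005,0,0,0,0.003,5],
    [0,0,0,0,0,0,5]
  ]
}}

```text
t: 5.8
eef_pos: [609.1, -144.7, 92.4]
tcp_rot: [3.141, -0.001, -2.962]
ft_force: [-0.2, 0.2, -1.5]
opening: 0.14
```

Run:
```python
from h import *
plan([609.4,-145.7,83],0.1785+np.pi,5)
```

```text
t 5.80 pos [ 609.09 -144.65   92.45] rot [ 3.1407e+00 -1.4000e-03 -2.9617e+00] F [-0.2  0.2 -1.5] M [ 0.07  0.02 -0.03] open 0.140 N 1 err [ 0.3 -1.  -9.4] [-0.001 -0.002 -0.001]
[-0.0001, -0.0011, 0.0094, 0.001, -0.001, 0.001, 5]
```

>>> {"method": "play_rows", "body": {
  "moves": [
    [0,-0.001,0.003,0,0,0,5],
    [0,0,0.003,0,0,0,5],
    [0,0,0,0,0,0,5]
  ]
}}

```text
t: 6.1
eef_pos: [609.3, -146.1, 86.2]
tcp_rot: [3.141, -0.001, -2.962]
ft_force: [0.7, -0.4, -1.9]
opening: 0.147
```

Run:
```python
from h import *
from cell import *
plan([609.4,-145.7,83],0.1785+np.pi,5)
c=read_camera("side");pickle.dump(c,open("side2.pkl","wb"))
crop(c,200,150,80,60,9,"pics/s7.png")
```

```text
t 6.10 pos [ 609.33 -146.09   86.2 ] rot [ 3.1409e+00 -9.0000e-04 -2.9624e+00] F [ 0.7 -0.4 -1.9] M [ 0.11 -0.01 -0.02] open 0.147 N 1 err [ 0.1  0.4 -3.2] [-0.001 -0.001 -0.001]
[-0.0001, 0.0004, 0.0032, 0.001, -0.001, 0.001, 5]
```

View pics/s7.png

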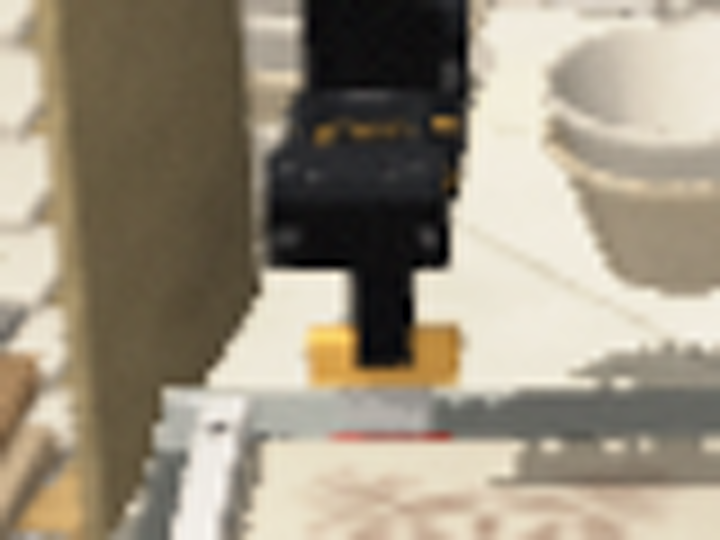

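>>> {"method": "play_rows", "body": {
  "moves": [
    [0,0.0004,0.004,0,0,0,5],
    [0,0,0.004,0,0,0,5],
    [0,0,0.004,0,0,0,5]
  ]
}}

```text
t: 6.45
eef_pos: [609.4, -145.6, 73.8]
tcp_rot: [3.141, -0.0, -2.962]
ft_force: [-0.4, -0.6, -2.4]
opening: 0.144
```

Run:
```python
from h import *
plan([609.4,-145.7,56],0.1785+np.pi,5)
```

```text
t 6.45 pos [ 609.44 -145.63   73.83] rot [ 3.1412e+00 -2.0000e-04 -2.9623e+00] F [-0.4 -0.6 -2.4] M [ 0.06 -0.   -0.02] open 0.144 N 1 err [ -0.   -0.1 -17.8] [-0.    -0.    -0.001]
[0.0, -0.0001, 0.0178, 0.0, -0.0, 0.001, 5]
```

>>> {"method": "play_rows", "body": {
  "moves": [
    [0,0,0.005,0,0,0,5],
    [0,0,0.005,0,0,0,5],
    [0,0,0.005,0,0,0,5],
    [0,0,0.002,0,0,0,5],
    [0,0,0.001,0,0,0,5]
  ]
}}

```text
t: 6.95
eef_pos: [609.1, -145.4, 55.3]
tcp_rot: [3.141, -0.001, -2.962]
ft_force: [-7.1, 1.4, 19.8]
opening: 0.144
```

Run:
```python
from h import *
plan([609.4,-145.7,55.6],0.1785+np.pi,5)
```

```text
t 6.95 pos [ 609.14 -145.35   55.33] rot [ 3.1408e+00 -1.0000e-03 -2.9620e+00] F [-7.1  1.4 19.8] M [0.3  1.23 0.03] open 0.144 N 1 err [ 0.3 -0.3  0.3] [-0.001 -0.001 -0.001]
[-0.0002, -0.0004, -0.0003, 0.001, -0.001, 0.001, 5]
```

>>> {"method": "play_rows", "body": {
  "moves": [
    [0,0,-0.0003,0,0,0,30],
    [0,0,0,0,0,0,40],
    [0,0,0,0,0,0,40],
    [0,0,-0.01,0,0,0,40],
    [0,0,-0.03,0,0,0,40],
    [0,0,-0.045,0,0,0,60],
    [0,0,-0.045,0,0,0,80]
  ]
}}

```text
t: 7.65
eef_pos: [607.5, -145.0, 185.5]
tcp_rot: [3.136, -0.009, -2.962]
ft_force: [0.5, -0.5, 0.5]
opening: 0.514
```

Run:
```python
from h import *
from cell import *
plan([456,328,180],1.292,80)
c=read_camera("side");pickle.dump(c,open("side2.pkl","wb"))
crop(c,200,140,110,100,7,"pics/s8.png")
```

```text
t 7.65 pos [ 607.52 -144.96  185.54] rot [ 3.1361 -0.0094 -2.9621] F [ 0.5 -0.5  0.5] M [ 0.08 -0.    0.02] open 0.514 N 15 err [-151.5  473.    -5.5] [-0.013 -0.003 -2.029]
[0.0043, 0.0328, 0.0006, -0.0, -0.001, 0.135, 80]
[0.0087, 0.0319, 0.0006, -0.0, -0.001, 0.135, 80]
[0.0129, 0.0305, 0.0006, -0.0, -0.001, 0.135, 80]
[0.0169, 0.0285, 0.0006, -0.0, -0.001, 0.135, 80]
[0.0206, 0.0259, 0.0006, -0.0, -0.001, 0.135, 80]
[0.0239, 0.0229, 0.0006, -0.0, -0.001, 0.135, 80]
[0.0268, 0.0195, 0.0006, -0.0, -0.001, 0.135, 80]
[0.0292, 0.0157, 0.0006, -0.0, -0.001, 0.135, 80]
[0.031, 0.0116, 0.0005, -0.0, -0.001, 0.135, 80]
[0.0323, 0.0073, 0.0005, -0.0, -0.001, 0.135, 80]
[0.033, 0.0029, 0.0005, -0.0, -0.001, 0.135, 80]
[0.0331, -0.0016, 0.0005, -0.0, -0.001, 0.135, 80]
[0.0326, -0.006, 0.0005, -0.0, -0.001, 0.135, 80]
[0.0314, -0.0104, 0.0004, -0.0, -0.001, 0.135, 80]
[0.0298, -0.0145, 0.0004, -0.0, -0.001, 0.135, 80]
```

View pics/s8.png

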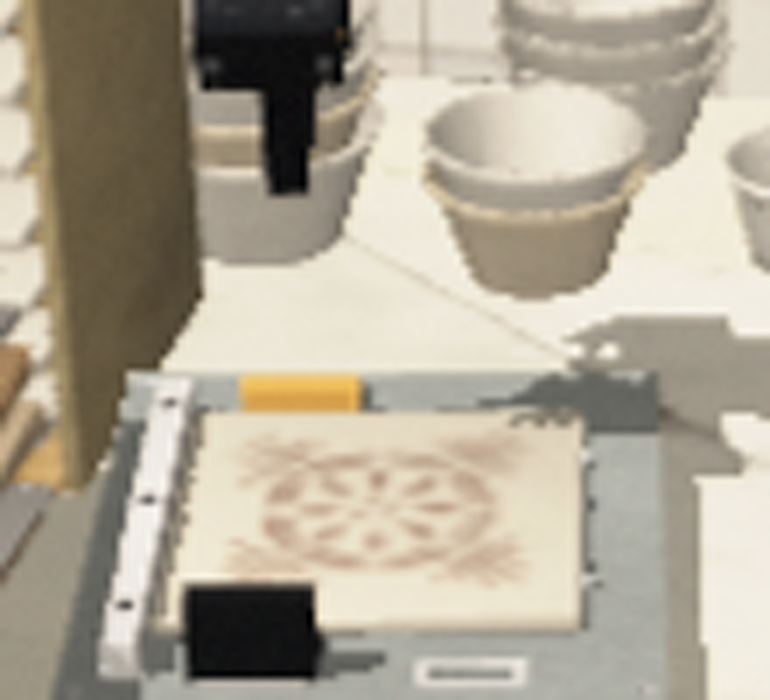

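>>> {"method": "play_rows", "body": {
  "moves": [
    [0.0043,0.0328,0,0,0,0.135,85],
    [0.0087,0.0319,0,0,0,0.135,85],
    [0.0129,0.0305,0,0,0,0.135,85],
    [0.0169,0.0285,0,0,0,0.135,85],
    [0.0206,0.026,0,0,0,0.135,85],
    [0.024,0.023,0,0,0,0.135,85],
    [0.0268,0.0195,0,0,0,0.135,85],
    [0.0292,0.0157,0,0,0,0.135,85]
  ]
}}

```text
t: 8.5
eef_pos: [532.5, 112.7, 200.5]
tcp_rot: [3.132, 0.01, 2.195]
ft_force: [0.7, -0.2, -0.2]
opening: 0.847
```

Run:
```python
from h import *
c=load("top0");print(plane(c,[(182.6,138.6)],110))
plan([456,328,150],1.292,85)
```

```text
[[640.26343197 222.25300925 110.        ]]
t 8.50 pos [532.48 112.68 200.47] rot [3.1323 0.0101 2.1952] F [ 0.7 -0.2 -0.2] M [-0.08  0.    0.02] open 0.847 N 7 err [-76.5 215.3 -50.5] [ 0.009  0.011 -0.903]
[0.0314, 0.0091, 0.007, 0.002, 0.001, 0.129, 85]
[0.0323, 0.0049, 0.007, 0.002, 0.001, 0.129, 85]
[0.0327, 0.0008, 0.007, 0.002, 0.001, 0.129, 85]
[0.0325, -0.0034, 0.007, 0.002, 0.001, 0.129, 85]
[0.0318, -0.0076, 0.0071, 0.002, 0.001, 0.129, 85]
[0.0305, -0.0116, 0.0071, 0.002, 0.001, 0.129, 85]
[0.0288, -0.0154, 0.0072, 0.002, 0.001, 0.129, 85]
```

Bulb is at about (640, 222), well clear of the gripper over the block.

>>> {"method": "play_rows", "body": {
  "moves": [
    [0.0314,0.009,0.007,0.002,0.001,0.129,85],
    [0.0323,0.005,0.007,0.002,0.001,0.129,85],
    [0.0327,0.001,0.007,0.002,0.001,0.129,85],
    [0.0325,-0.0034,0.007,0.002,0.001,0.129,85],
    [0.0318,-0.0076,0.007,0.002,0.001,0.129,85],
    [0.03,-0.011,0.005,0,0,0.12,85],
    [0.015,-0.008,0,0,0,0.06,85],
    [0,0,0,0,0,0,85]
  ]
}}

```text
t: 9.3
eef_pos: [460.7, 325.5, 162.0]
tcp_rot: [3.134, -0.003, 1.334]
ft_force: [0.1, -0.3, 0.5]
opening: 0.848
```

Run:
```python
from h import *
from cell import *
plan([456,328,90],1.292,85)
for n in("top","side"):
    c=read_camera(n);pickle.dump(c,open(n+"4.pkl","wb"))
crop(load("top4"),110,115,100,120,5,"pics/t9.png");crop(load("side4"),190,170,120,100,6,"pics/s9.png")
```

```text
t 9.30 pos [460.72 325.47 161.96] rot [ 3.1335 -0.0033  1.3342] F [ 0.1 -0.3  0.5] M [-0.11  0.03 -0.01] open 0.848 N 2 err [ -4.7   2.5 -72. ] [-0.001  0.009 -0.042]
[0.0006, -0.0029, 0.036, 0.004, -0.002, 0.021, 85]
[0.0006, -0.0027, 0.036, 0.004, -0.002, 0.021, 85]
```

View pics/t9.png

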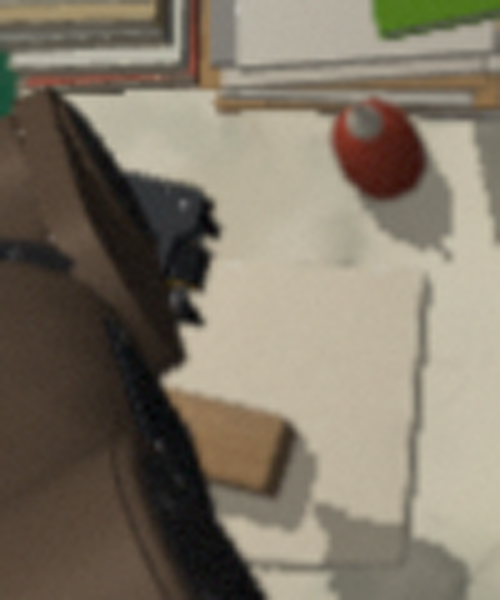

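View pics/s9.png

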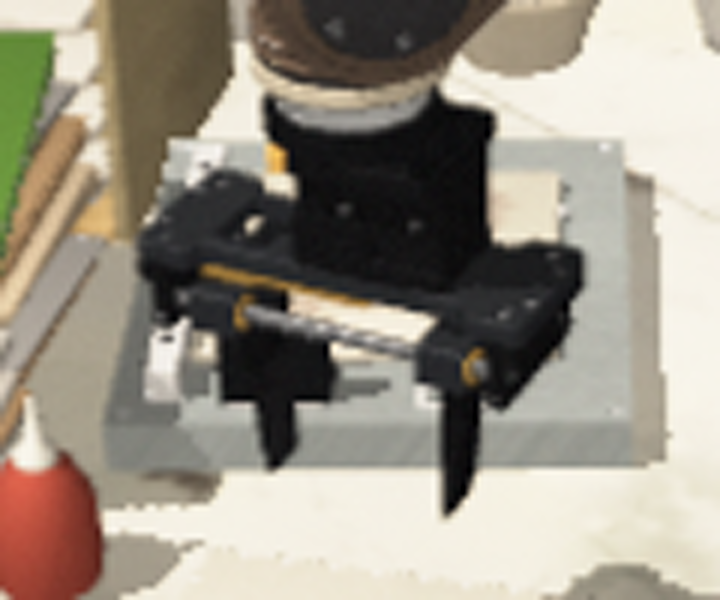

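>>> {"method": "play_rows", "body": {
  "moves": [
    [0.001,-0.005,0.03,0.004,-0.002,0.042,85],
    [0,0,0.03,0.003,0,0,85],
    [0,0,0.015,0,0,0,85],
    [0,0,0,0,0,0,85]
  ]
}}

```text
t: 9.8
eef_pos: [459.8, 322.7, 86.9]
tcp_rot: [3.137, -0.004, 1.295]
ft_force: [0.3, 0.7, 0.2]
opening: 0.849
```

Run:
```python
from h import *
from cell import *
plan([456,328,42],1.292,85)
c=read_camera("side");crop(c,190,200,120,100,6,"pics/s10.png")
```

```text
t 9.80 pos [459.76 322.67  86.94] rot [ 3.1373 -0.0038  1.2947] F [0.3 0.7 0.2] M [-0.11  0.06  0.01] open 0.849 N 2 err [ -3.8   5.3 -44.9] [-0.003  0.005 -0.003]
[0.002, -0.0026, 0.0225, 0.002, -0.002, 0.001, 85]
[0.002, -0.0026, 0.0225, 0.002, -0.002, 0.001, 85]
```

View pics/s10.png

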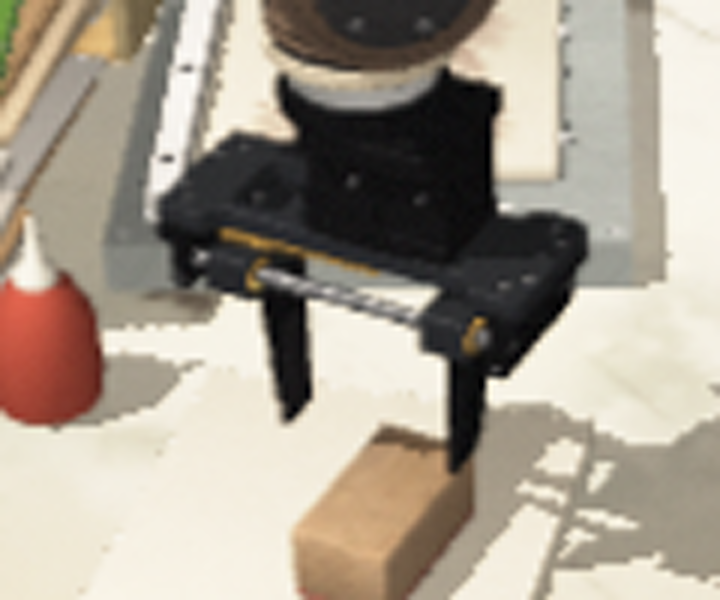

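>>> {"method": "play_rows", "body": {
  "moves": [
    [0.004,-0.005,0.005,0.003,-0.003,0.002,85],
    [0,0,0.01,0,0,0,85],
    [0,0,0,0,0,0,85]
  ]
}}

```text
t: 10.15
eef_pos: [457.8, 328.0, 74.3]
tcp_rot: [3.137, -0.004, 1.292]
ft_force: [0.5, 0.2, -0.1]
opening: 0.85
```

Run:
```python
from h import *
from cell import *
plan([456,328,42],1.292,85)
c=read_camera("side");crop(c,190,200,120,100,6,"pics/s11.png")
```

```text
t 10.15 pos [457.75 327.99  74.33] rot [ 3.137  -0.004   1.2919] F [ 0.5  0.2 -0.1] M [-0.12  0.07 -0.  ] open 0.850 N 1 err [ -1.8   0.  -32.3] [-0.003  0.006  0.   ]
[-0.0006, -0.0018, 0.0323, 0.005, -0.004, -0.0, 85]
```

View pics/s11.png

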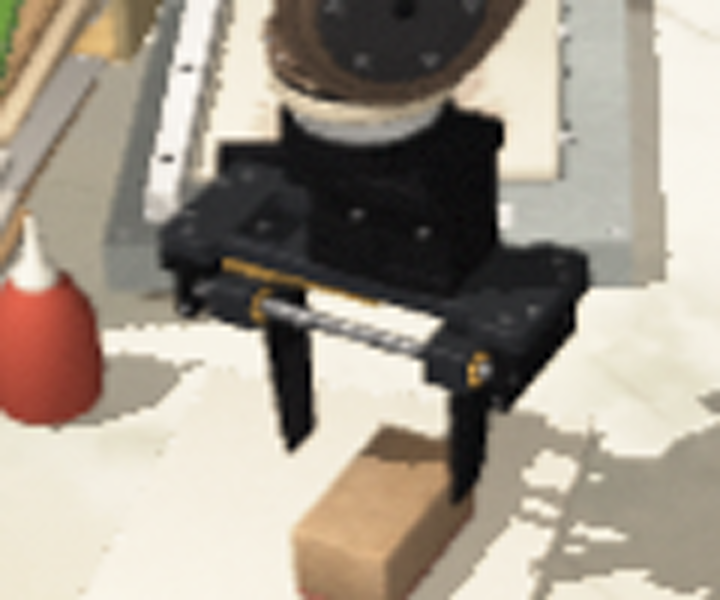

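>>> {"method": "play_rows", "body": {
  "moves": [
    [-0.0005,-0.002,0.015,0.004,-0.004,0,85],
    [0,0,0.012,0,0,0,85],
    [0,0,0.004,0,0,0,85],
    [0,0,0,0,0,0,85]
  ]
}}

```text
t: 10.6
eef_pos: [455.9, 328.4, 41.5]
tcp_rot: [3.14, -0.001, 1.293]
ft_force: [0.5, 0.1, 0.3]
opening: 0.851
```

Run:
```python
from h import *
from cell import *
plan([456,328,42],1.292,85)
c=read_camera("side");crop(c,190,210,120,100,6,"pics/s12.png")
```

```text
t 10.60 pos [455.87 328.44  41.46] rot [ 3.1405e+00 -6.0000e-04  1.2926e+00] F [0.5 0.1 0.3] M [-0.09  0.12 -0.  ] open 0.851 N 1 err [ 0.1 -0.4  0.5] [-0.     0.001 -0.001]
[-0.0004, 0.0002, -0.0005, 0.001, -0.001, 0.001, 85]
```

View pics/s12.png

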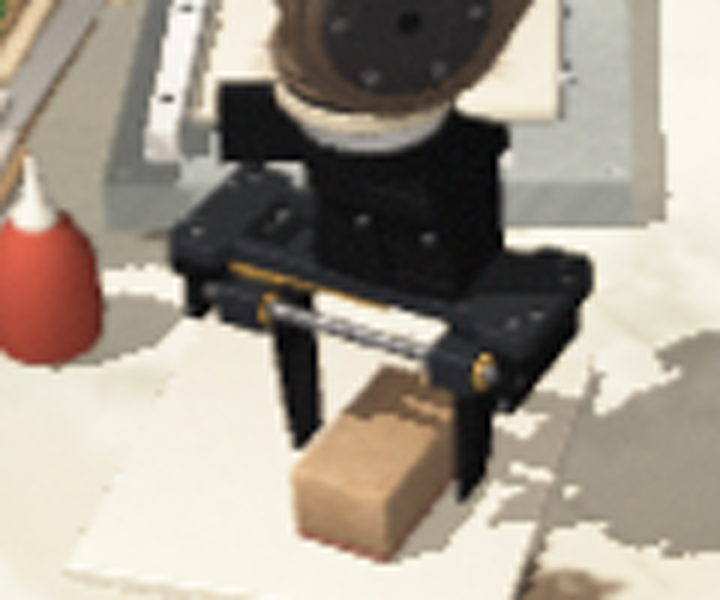

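>>> {"method": "play_rows", "body": {
  "moves": [
    [0,0,0,0,0,0,60],
    [0,0,0,0,0,0,50],
    [0,0,0,0,0,0,40],
    [0,0,0,0,0,0,35],
    [0,0,0,0,0,0,35],
    [0,0,0,0,0,0,35]
  ]
}}

```text
t: 11.25
eef_pos: [456.4, 328.7, 42.7]
tcp_rot: [3.139, -0.002, 1.293]
ft_force: [0.2, -0.3, -1.8]
opening: 0.521
```

Run:
```python
from h import *
from cell import *
plan([456,328,42],1.292,35)
c=read_camera("side");crop(c,190,210,120,100,6,"pics/s13.png")
```

```text
t 11.25 pos [456.39 328.69  42.67] rot [ 3.1392e+00 -1.9000e-03  1.2926e+00] F [ 0.2 -0.3 -1.8] M [-0.09  0.11 -0.03] open 0.521 N 1 err [-0.4 -0.7 -0.7] [-0.001  0.003 -0.001]
[-0.0008, -0.0002, 0.0007, 0.002, -0.002, 0.001, 35]
```

View pics/s13.png

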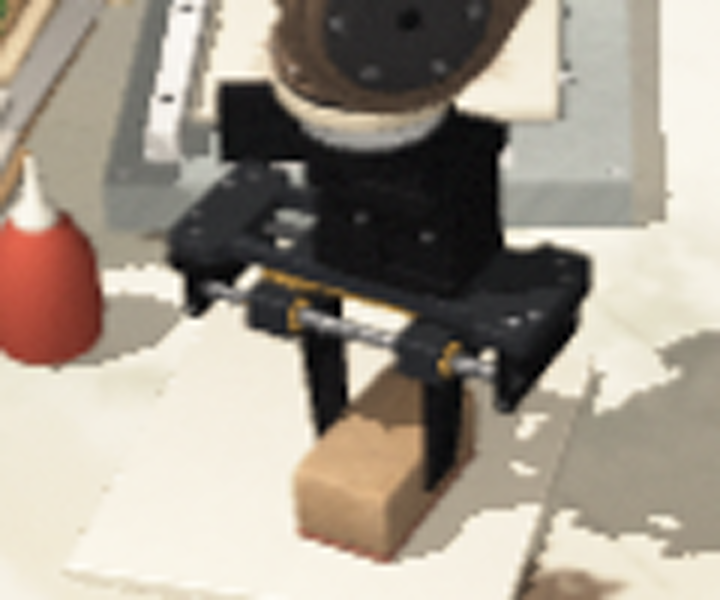

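>>> {"method": "play_rows", "body": {
  "moves": [
    [0,0,-0.01,0,0,0,35],
    [0,0,-0.03,0,0,0,35],
    [0,0,-0.04,0,0,0,35],
    [0,0,-0.03,0,0,0,35]
  ]
}}

```text
t: 11.7
eef_pos: [454.4, 327.6, 153.9]
tcp_rot: [-3.138, 0.004, 1.292]
ft_force: [0.5, 0.0, -1.6]
opening: 0.524
```

Run:
```python
from h import *
from cell import *
plan([601,-102,150],.1785,35)
c=read_camera("side");crop(c,190,180,120,100,6,"pics/s14.png")
```

```text
t 11.70 pos [454.44 327.57 153.85] rot [-3.1379  0.0042  1.2925] F [ 0.5  0.  -1.6] M [-0.01  0.08  0.01] open 0.524 N 11 err [ 146.6 -429.6   -3.9] [ 0.    -0.006 -1.114]
[-0.0339, 0.0235, 0.0004, -0.0, 0.001, 0.101, 35]
[-0.0313, 0.0268, 0.0004, -0.0, 0.001, 0.101, 35]
[-0.0285, 0.0299, 0.0004, -0.0, 0.001, 0.101, 35]
[-0.0253, 0.0326, 0.0004, -0.0, 0.001, 0.101, 35]
[-0.0219, 0.035, 0.0004, -0.0, 0.001, 0.101, 35]
[-0.0182, 0.037, 0.0003, -0.0, 0.001, 0.101, 35]
[-0.0144, 0.0387, 0.0003, -0.0, 0.001, 0.101, 35]
[-0.0104, 0.0399, 0.0003, -0.0, 0.001, 0.101, 35]
[-0.0063, 0.0408, 0.0003, -0.0, 0.001, 0.101, 35]
[-0.0022, 0.0412, 0.0003, -0.0, 0.001, 0.101, 35]
[0.002, 0.0412, 0.0003, -0.0, 0.001, 0.101, 35]
```

View pics/s14.png

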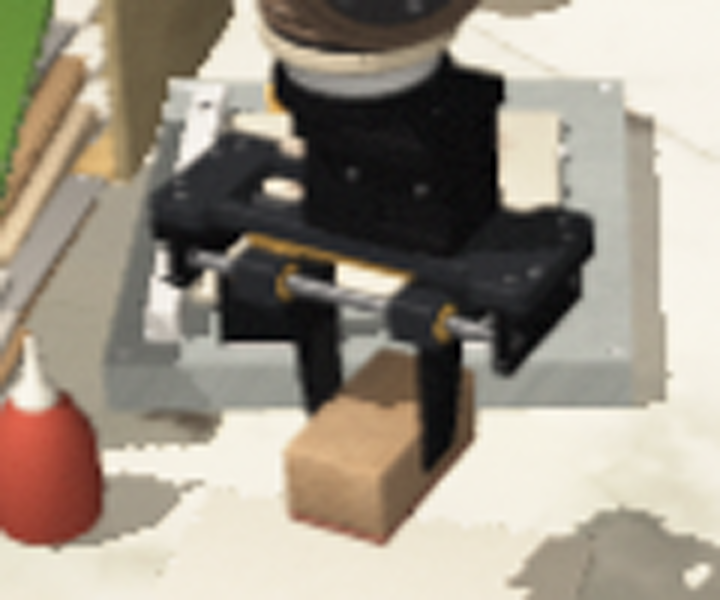

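>>> {"method": "play_rows", "body": {
  "moves": [
    [-0.025,0.018,0,0,0.001,0.09,35],
    [-0.0313,0.0268,0,0,0.001,0.1,35],
    [-0.0285,0.03,0,0,0.001,0.1,35],
    [-0.0253,0.0326,0,0,0.001,0.1,35],
    [-0.022,0.035,0,0,0.001,0.1,35],
    [-0.018,0.037,0,0,0.001,0.1,35],
    [-0.0144,0.0387,0,0,0.001,0.1,35],
    [-0.0104,0.04,0,0,0.001,0.1,35]
  ]
}}

```text
t: 12.55
eef_pos: [563.5, 20.3, 165.0]
tcp_rot: [-3.14, -0.018, 0.481]
ft_force: [1.6, 1.1, -1.8]
opening: 0.523
```

Run:
```python
from h import *
plan([601,-102,140],.1785,35)
```

```text
t 12.55 pos [563.55  20.34 164.98] rot [-3.1399 -0.0181  0.4813] F [ 1.6  1.1 -1.8] M [-0.04  0.13  0.  ] open 0.523 N 3 err [  37.5 -122.3  -25. ] [-0.008  0.017 -0.303]
[-0.008, 0.0419, 0.0081, -0.001, -0.006, 0.101, 35]
[-0.0036, 0.0425, 0.0082, -0.001, -0.006, 0.101, 35]
[0.0007, 0.0427, 0.0083, -0.001, -0.006, 0.101, 35]
```

>>> {"method": "play_rows", "body": {
  "moves": [
    [-0.008,0.04,0.008,-0.001,-0.006,0.1,35],
    [-0.004,0.035,0.008,-0.001,-0.006,0.09,35],
    [0.0,0.025,0.006,0,-0.003,0.05,35],
    [0,0.006,0,0,0,0.02,35],
    [0,0,0,0,0,0,35]
  ]
}}

```text
t: 13.05
eef_pos: [594.1, -91.9, 144.2]
tcp_rot: [-3.141, -0.005, 0.202]
ft_force: [0.5, 1.0, -2.0]
opening: 0.525
```

Run:
```python
from h import *
plan([601,-102,95],.1785,35)
```

```text
t 13.05 pos [594.12 -91.89 144.17] rot [-3.1405 -0.0046  0.2016] F [ 0.5  1.  -2. ] M [-0.01  0.25  0.01] open 0.525 N 2 err [  6.9 -10.1 -49.2] [-0.002  0.004 -0.023]
[0.0022, 0.0057, 0.0246, -0.001, -0.002, 0.012, 35]
[0.0024, 0.0056, 0.0246, -0.001, -0.002, 0.012, 35]
```

>>> {"method": "play_rows", "body": {
  "moves": [
    [0.005,0.008,0.02,-0.001,-0.004,0.022,35],
    [0,0,0.015,0,0,0,35],
    [0,0,0.008,0,0,0,35],
    [0,0,0,0,0,0,35]
  ]
}}

```text
t: 13.45
eef_pos: [600.5, -94.6, 102.6]
tcp_rot: [3.141, -0.003, 0.186]
ft_force: [-0.7, 0.4, -0.9]
opening: 0.526
```

Run:
```python
from h import *
from cell import *
plan([601,-102,80],.1785,35)
for n in("top","side"):
    c=read_camera(n);pickle.dump(c,open(n+"5.pkl","wb"))
crop(load("top5"),230,110,100,100,6,"pics/t15.png");crop(load("side5"),200,140,110,80,7,"pics/s15.png")
```

```text
t 13.45 pos [600.51 -94.6  102.56] rot [ 3.1413e+00 -2.7000e-03  1.8610e-01] F [-0.7  0.4 -0.9] M [-0.02  0.2   0.  ] open 0.526 N 1 err [  0.5  -7.4 -22.6] [-0.     0.003 -0.008]
[-0.001, 0.0074, 0.0226, 0.0, -0.003, 0.008, 35]
```

View pics/s15.png

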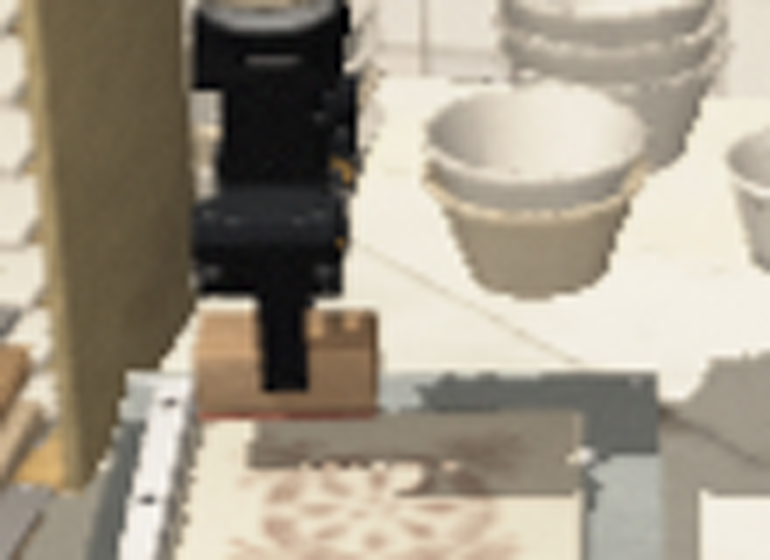

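View pics/t15.png

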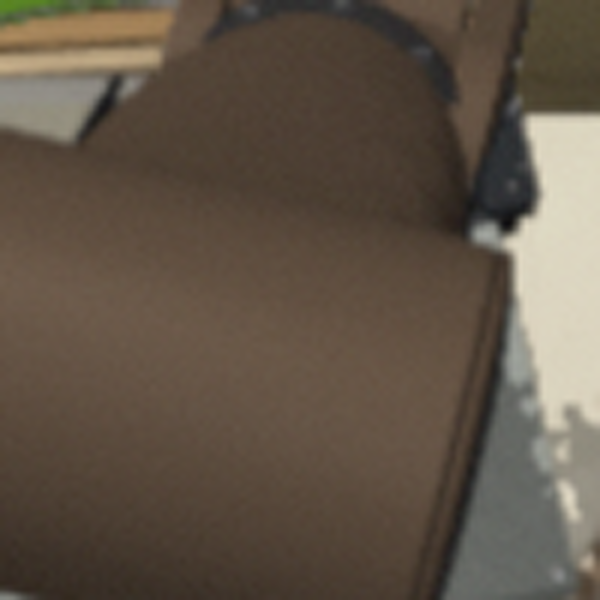

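>>> {"method": "play_rows", "body": {
  "moves": [
    [0,0.003,0.01,0,-0.003,0.008,35],
    [0,0,0.01,0,0,0,35],
    [0,0,0.003,0,0,0,35],
    [0,0,0,0,0,0,35]
  ]
}}

```text
t: 13.95
eef_pos: [602.2, -97.6, 80.3]
tcp_rot: [3.14, -0.003, 0.178]
ft_force: [0.0, 0.4, -1.1]
opening: 0.527
```

Run:
```python
from h import *
plan([601,-102,72],.1785,35)
```

```text
t 13.95 pos [602.2  -97.63  80.34] rot [ 3.1396e+00 -3.1000e-03  1.7820e-01] F [ 0.   0.4 -1.1] M [-0.05  0.11 -0.03] open 0.527 N 1 err [-1.2 -4.4 -8.3] [0.001 0.003 0.   ]
[-0.002, 0.0041, 0.0083, 0.002, -0.003, -0.0, 35]
```

>>> {"method": "play_rows", "body": {
  "moves": [
    [0,0.001,0.003,0.002,-0.003,0,35],
    [0,0,0.003,0,0,0,35],
    [0,0,0.002,0,0,0,35],
    [0,0,0.001,0,0,0,35]
  ]
}}

```text
t: 14.35
eef_pos: [602.6, -98.8, 72.5]
tcp_rot: [3.141, -0.001, 0.178]
ft_force: [-7.1, 1.4, 19.5]
opening: 0.525
```

Run:
```python
from h import *
plan([614.4,-112.5,72],.1785,35)
```

```text
t 14.35 pos [602.6  -98.78  72.46] rot [ 3.1415e+00 -6.0000e-04  1.7840e-01] F [-7.1  1.4 19.5] M [0.31 1.37 0.2 ] open 0.525 N 1 err [ 11.8 -13.7  -0.5] [0.    0.001 0.   ]
[0.0092, 0.0156, 0.0005, 0.0, -0.001, -0.0, 35]
```

>>> {"method": "play_rows", "body": {
  "moves": [
    [0,0,-0.0015,0,0,0,35],
    [0.003,0.005,0,0,0,0,35],
    [0.003,0.005,0,0,0,0,35],
    [0,0.001,0,0,0,0,35],
    [0,0,0,0,0,0,35]
  ]
}}

```text
t: 14.85
eef_pos: [611.5, -109.7, 74.2]
tcp_rot: [3.141, -0.002, 0.178]
ft_force: [0.1, 1.0, -1.2]
opening: 0.525
```

Run:
```python
from h import *
plan([614.4,-112.5,72],.1785,35)
```

```text
t 14.85 pos [ 611.54 -109.74   74.16] rot [ 3.141e+00 -1.500e-03  1.782e-01] F [ 0.1  1.  -1.2] M [-0.06  0.13 -0.01] open 0.525 N 1 err [ 2.9 -2.8 -2.2] [0.    0.002 0.   ]
[0.0023, 0.0032, 0.0022, 0.001, -0.002, -0.0, 35]
```

>>> {"method": "play_rows", "body": {
  "moves": [
    [0,0.001,0.0008,0,-0.002,0,35],
    [0,0.001,0.0002,0,0,0,35],
    [0,0.001,0,0,0,0,35]
  ]
}}

```text
t: 15.15
eef_pos: [611.8, -112.7, 72.7]
tcp_rot: [-3.142, 0.001, 0.178]
ft_force: [-0.7, 3.7, 1.0]
opening: 0.527
```

Run:
```python
from h import *
plan([614.4,-112.5,72],.1785,35)
```

```text
t 15.15 pos [ 611.83 -112.72   72.66] rot [-3.1416e+00  1.4000e-03  1.7800e-01] F [-0.7  3.7  1. ] M [0.42 0.17 0.02] open 0.527 N 1 err [ 2.6  0.2 -0.7] [ 0.    -0.001  0.   ]
[0.0026, 0.0002, 0.0007, -0.0, 0.001, -0.0, 35]
```

>>> {"method": "play_rows", "body": {
  "moves": [
    [0,0.001,0,0,0,0,35],
    [0,0.001,0,0,0,0,35]
  ]
}}

```text
t: 15.35
eef_pos: [611.9, -113.1, 72.8]
tcp_rot: [-3.139, 0.002, 0.177]
ft_force: [0.8, 8.4, 1.4]
opening: 0.525
```

Run:
```python
from h import *
plan([614.4,-112.5,72],.1785,35)
```

```text
t 15.35 pos [ 611.89 -113.05   72.76] rot [-3.1388e+00  1.8000e-03  1.7730e-01] F [0.8 8.4 1.4] M [ 1.41  0.17 -0.02] open 0.525 N 1 err [ 2.5  0.6 -0.8] [-0.002 -0.002  0.001]
[0.0026, -0.0001, 0.0008, -0.003, 0.002, -0.001, 35]
```

>>> {"method": "play_rows", "body": {
  "moves": [
    [0.0013,0.0005,0,-0.002,0,0,35],
    [0.0013,0.0005,0.0002,0,0,0,35],
    [0.001,0.0005,0,0,0,0,35]
  ]
}}

```text
t: 15.65
eef_pos: [613.8, -112.8, 72.8]
tcp_rot: [-3.138, 0.006, 0.177]
ft_force: [-5.8, 3.1, 3.9]
opening: 0.524
```

Run:
```python
from h import *
plan([614.4,-112.5,72],.1785,35)
```

```text
t 15.65 pos [ 613.79 -112.75   72.8 ] rot [-3.1382  0.0063  0.1772] F [-5.8  3.1  3.9] M [ 0.47  1.1  -0.15] open 0.524 N 1 err [ 0.6  0.3 -0.8] [-0.002 -0.007  0.001]
[0.0007, -0.0001, 0.0008, -0.003, 0.006, -0.001, 35]
```

>>> {"method": "play_rows", "body": {
  "moves": [
    [0.001,0.0006,0.0003,-0.003,0.004,0,35],
    [0.001,0.0006,0.0003,0,0.002,0,35]
  ]
}}

```text
t: 15.85
eef_pos: [614.1, -112.7, 72.7]
tcp_rot: [-3.139, 0.005, 0.177]
ft_force: [-7.8, 3.2, 8.0]
opening: 0.527
```

Run:
```python
from h import *
plan([614.4,-112.5,72],.1785,35)
```

```text
t 15.85 pos [ 614.07 -112.72   72.7 ] rot [-3.1388  0.0045  0.1767] F [-7.8  3.2  8. ] M [ 0.57  1.39 -0.25] open 0.527 N 1 err [ 0.3  0.2 -0.7] [-0.002 -0.005  0.002]
[0.0004, -0.0002, 0.0007, -0.003, 0.005, -0.002, 35]
```

>>> {"method": "play_rows", "body": {
  "moves": [
    [0.002,0.0008,0.0004,-0.003,0.005,-0.001,35],
    [0.002,0.001,0.0005,-0.001,0.002,-0.001,35],
    [0.002,0.001,0.0005,-0.001,0.002,0,35]
  ]
}}

```text
t: 16.15
eef_pos: [614.9, -112.6, 72.6]
tcp_rot: [-3.138, 0.008, 0.179]
ft_force: [-15.4, 4.6, 13.3]
opening: 0.525
```

Run:
```python
from h import *
from cell import *
plan([614.4,-112.5,72],.1785,35)
c=read_camera("side");pickle.dump(c,open("side6.pkl","wb"));crop(c,200,150,80,60,9,"pics/s16.png")
plan([614.4,-112.5,72],.1785,35)
```

```text
t 16.15 pos [ 614.94 -112.56   72.56] rot [-3.1378  0.0076  0.1791] F [-15.4   4.6  13.3] M [0.85 2.51 0.14] open 0.525 N 1 err [-0.5  0.1 -0.6] [-0.002 -0.008 -0.001]
[-0.0005, -0.0002, 0.0006, -0.004, 0.008, 0.001, 35]
t 16.20 pos [ 614.97 -112.53   72.58] rot [-3.1377  0.0077  0.1791] F [-14.3   5.5  14.1] M [0.78 2.5  0.03] open 0.526 N 1 err [-0.6  0.  -0.6] [-0.002 -0.008 -0.001]
[-0.0006, -0.0001, 0.0006, -0.004, 0.008, 0.001, 35]
```

View pics/s16.png

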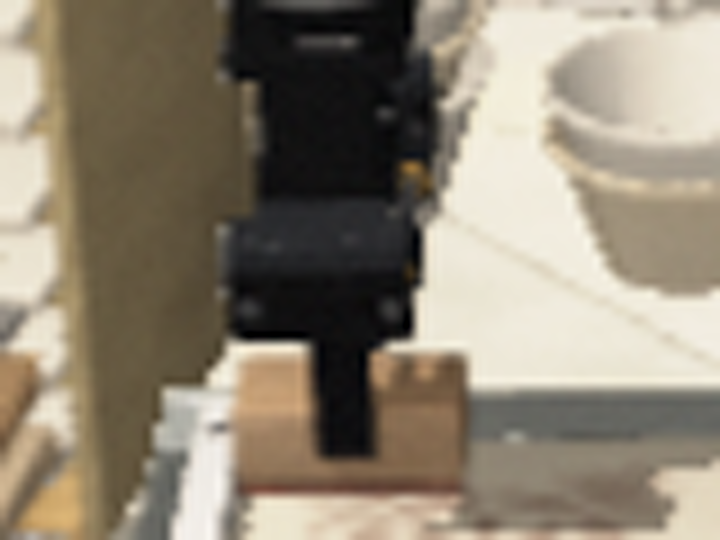

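Run:
```python
from h import *
c=load("side6");th=.1785;R=np.array([[np.cos(th),-np.sin(th)],[np.sin(th),np.cos(th)]])
o=np.array([543.5,-47.5])+R@[3.0,-.4]
def J(x,y,z): return [*(R@[x,y]+o),z]
P=proj(c,[J(101,-52,39),J(101,-52,78),J(11,-52,39),J(11,-52,78),J(101,-52,52),J(101,60,52)])
print(P.round(2)); print(((P-[200,150]+.5)*9-.5).round(1))
crop(c,205,160,60,50,13,"pics/s17.png")
```

```text
[[225.57 205.01]
 [224.8  195.29]
 [251.08 204.82]
 [250.61 195.09]
 [225.32 201.8 ]
 [221.82 218.32]]
[[234.1 499.1]
 [227.2 411.6]
 [463.8 497.4]
 [459.5 409.8]
 [231.8 470.2]
 [200.4 618.9]]
```

View pics/s17.png

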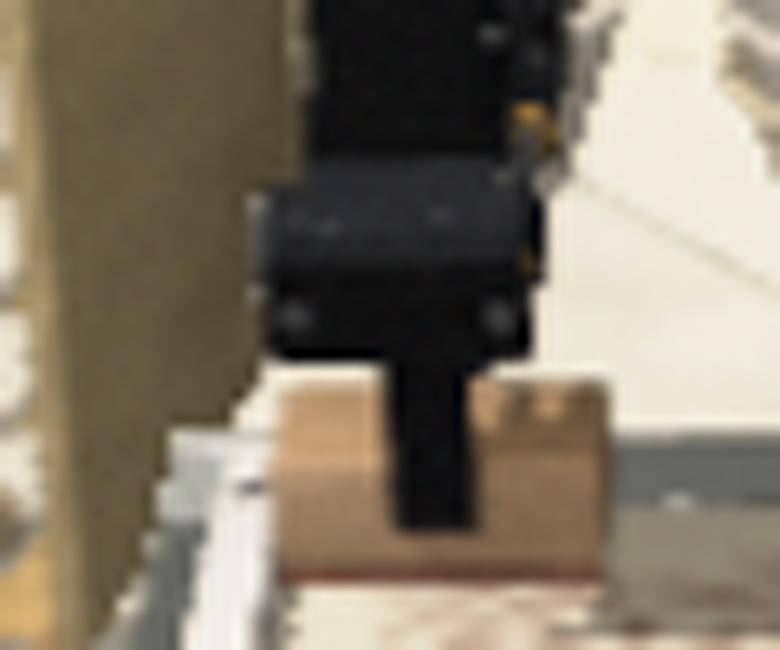

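>>> {"method": "play_rows", "body": {
  "moves": [
    [0.0005,-0.0006,-0.0008,-0.003,0.007,0,35],
    [0.0008,0,-0.0002,0,0,0,35],
    [0.0008,0,0,0,0,0,35]
  ]
}}

```text
t: 16.5
eef_pos: [614.9, -111.8, 73.6]
tcp_rot: [-3.14, 0.005, 0.179]
ft_force: [-5.5, -1.5, 2.9]
opening: 0.53
```

```bash
cat >> h.py <<'E'
def fj():
    from cell import state
    s=state();th=.1785;R=np.array([[np.cos(th),-np.sin(th)],[np.sin(th),np.cos(th)]])
    print("t %.2f"%s["t"],"F jig",(R.T@s["ft_force"][:2]).round(1),"Fz %.1f"%s["ft_force"][2],"pos jig",(R.T@(s["eef_pos"][:2]-[545.6,-46.6])).round(2),"z %.2f"%s["eef_pos"][2],"rpy-err",(s["tcp_rot"]-[np.sign(s["tcp_rot"][0])*np.pi,0,.1785]).round(4),"M",s["moment"].round(2),"op %.3f"%s["opening"])
E
python3 -c "
from h import *
fj()"
```

```text
t 16.50 F jig [-5.7 -0.5] Fz 2.9 pos jig [ 56.58 -76.46] z 73.63 rpy-err [0.0017 0.0053 0.001 ] M [-0.26  1.35 -0.16] op 0.530
```

>>> {"method": "play_rows", "body": {
  "moves": [
    [0.0006,0.0008,0.0002,-0.001,0.003,0,35],
    [0.0006,0.001,0.0002,-0.001,0.001,0,35],
    [0.0006,0.001,0.0002,0,0,0,35]
  ]
}}

```text
t: 16.8
eef_pos: [615.0, -112.6, 72.9]
tcp_rot: [-3.137, 0.007, 0.179]
ft_force: [-6.7, 8.0, 5.2]
opening: 0.526
```

```bash
python3 -c "
from h import *
from cell import *
fj()
c=read_camera('side');pickle.dump(c,open('side7.pkl','wb'));crop(c,205,160,60,50,13,'pics/s18.png')
fj()"
```

```text
t 16.80 F jig [-5.2  9.1] Fz 5.2 pos jig [ 56.6  -77.25] z 72.89 rpy-err [0.0041 0.0069 0.0004] M [ 1.21  1.34 -0.09] op 0.526
t 16.85 F jig [-5.1  8.4] Fz 6.4 pos jig [ 56.6  -77.27] z 72.84 rpy-err [0.0043 0.0071 0.0003] M [ 1.24  1.31 -0.06] op 0.524
```

View pics/s18.png

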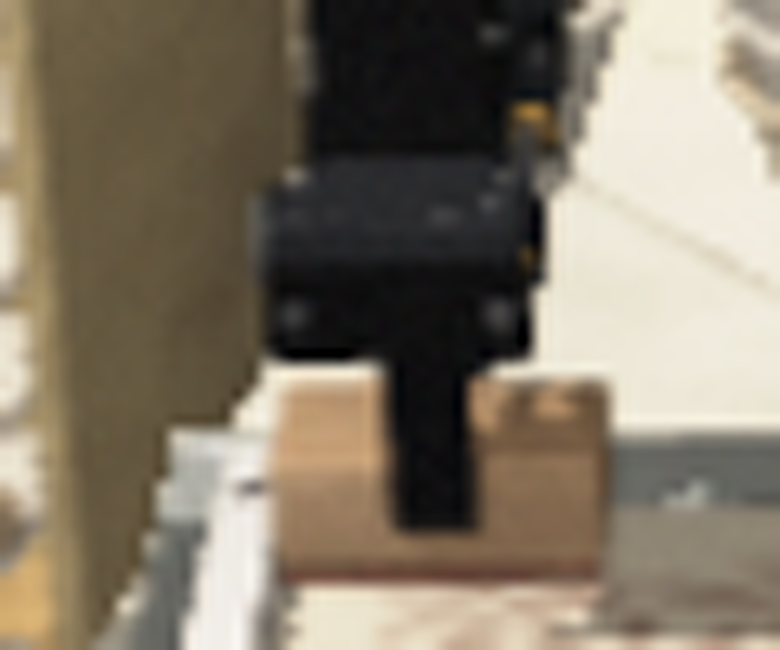

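>>> {"method": "play_rows", "body": {
  "moves": [
    [-0.002,-0.002,-0.003,-0.004,0.007,0,35],
    [0,0,-0.002,0,0,0,35],
    [0,0,0,0,0,0,35]
  ]
}}

```text
t: 17.15
eef_pos: [613.7, -111.2, 78.3]
tcp_rot: [3.14, -0.002, 0.179]
ft_force: [0.5, 0.5, -0.8]
opening: 0.521
```

```bash
python3 -c "
from h import *
fj()"
```

```text
t 17.15 F jig [0.6 0.4] Fz -0.8 pos jig [ 55.54 -75.7 ] z 78.28 rpy-err [-0.0012 -0.0023  0.0008] M [-0.09  0.15  0.02] op 0.521
```

Free now, clear of the tile. Push towards the rail alone.

>>> {"method": "play_rows", "body": {
  "moves": [
    [0.001,0,0,0,-0.001,0,35],
    [0.001,0,0,0,0,0,35],
    [0.001,0,0,0,0,0,35]
  ]
}}

```text
t: 17.45
eef_pos: [614.7, -111.1, 78.0]
tcp_rot: [-3.141, 0.004, 0.179]
ft_force: [-5.5, -2.2, 2.7]
opening: 0.524
```

```bash
python3 -c "
from h import *
fj()"
```

```text
t 17.45 F jig [-5.8 -1.2] Fz 2.7 pos jig [ 56.59 -75.78] z 77.95 rpy-err [0.0002 0.0044 0.0005] M [-0.34  1.32 -0.11] op 0.524
```

>>> {"method": "play_rows", "body": {
  "moves": [
    [-0.001,0.0005,0.002,0,0.003,0,35],
    [0,0,0.002,0,0,0,35],
    [0,0,0.0005,0,0,0,35],
    [0,0,0,0,0,0,35]
  ]
}}

```text
t: 17.85
eef_pos: [614.5, -112.3, 72.8]
tcp_rot: [3.141, 0.0, 0.179]
ft_force: [-0.3, -0.4, -1.9]
opening: 0.523
```

```bash
python3 -c "
from h import *
fj()"
```

```text
t 17.85 F jig [-0.3 -0.3] Fz -1.9 pos jig [ 56.15 -76.88] z 72.83 rpy-err [-0.0003  0.0003  0.0002] M [-0.08  0.13 -0.  ] op 0.523
```

>>> {"method": "play_rows", "body": {
  "moves": [
    [0.0008,0.0008,0.0002,0,0,0,35],
    [0.001,0.001,0.0003,-0.001,0.002,0,35],
    [0.0012,0.001,0.0003,-0.001,0.002,0,35]
  ]
}}

```text
t: 18.15
eef_pos: [614.9, -112.5, 72.5]
tcp_rot: [-3.139, 0.004, 0.178]
ft_force: [-9.9, 3.7, 7.8]
opening: 0.521
```

```bash
python3 -c "
from h import *
fj()"
```

```text
t 18.15 F jig [-9.1  5.4] Fz 7.8 pos jig [ 56.51 -77.18] z 72.55 rpy-err [ 0.0028  0.0036 -0.0004] M [ 0.64  1.81 -0.09] op 0.521
```

>>> {"method": "play_rows", "body": {
  "moves": [
    [0.002,0.0015,0.0002,-0.002,0.003,0,35],
    [0.0025,0.002,0.0003,-0.002,0.003,0,35],
    [0.0025,0.002,0.0003,-0.002,0.003,0,35]
  ]
}}

```text
t: 18.45
eef_pos: [615.2, -112.6, 72.6]
tcp_rot: [-3.134, 0.012, 0.179]
ft_force: [-16.0, 8.3, 13.6]
opening: 0.53
```

```bash
python3 -c "
from h import *
fj()"
```

```text
t 18.45 F jig [-14.3  11. ] Fz 13.6 pos jig [ 56.74 -77.34] z 72.64 rpy-err [0.0072 0.0116 0.0001] M [1.41 2.86 0.09] op 0.530
```

>>> {"method": "play_rows", "body": {
  "moves": [
    [0.0016,0.0008,0,-0.007,0.012,0,35],
    [0.0016,0.0008,0,-0.006,0.01,0,35],
    [0.0016,0.0008,0,-0.005,0.01,0,35]
  ]
}}

```text
t: 18.75
eef_pos: [615.0, -112.3, 72.5]
tcp_rot: [3.137, -0.008, 0.179]
ft_force: [-7.8, 1.4, 5.8]
opening: 0.52
```

```bash
python3 -c "
from h import *
fj()"
```

```text
t 18.75 F jig [-7.4  2.8] Fz 5.8 pos jig [ 56.59 -76.96] z 72.55 rpy-err [-0.005  -0.0084  0.0006] M [ 0.61  2.02 -0.01] op 0.520
```

>>> {"method": "play_rows", "body": {
  "moves": [
    [0.0018,0.0015,0.0001,0.001,-0.001,0,35],
    [0.0018,0.0016,0.0002,0,0,0,35],
    [0.0018,0.0016,0.0002,-0.001,0.002,0,35]
  ]
}}

```text
t: 19.05
eef_pos: [615.1, -112.6, 72.5]
tcp_rot: [-3.138, 0.004, 0.179]
ft_force: [-13.0, 7.8, 11.4]
opening: 0.521
```

```bash
python3 -c "
from h import *
fj()"
```

```text
t 19.05 F jig [-11.4  10. ] Fz 11.4 pos jig [ 56.72 -77.28] z 72.51 rpy-err [0.0036 0.0039 0.0005] M [ 1.2   2.14 -0.08] op 0.521
```

>>> {"method": "play_rows", "body": {
  "moves": [
    [0.0025,0.0012,-0.0001,-0.003,0.005,0,35],
    [0.0026,0.0012,0,-0.002,0.005,0,35]
  ]
}}

```text
t: 19.25
eef_pos: [615.3, -112.5, 72.6]
tcp_rot: [-3.138, 0.006, 0.18]
ft_force: [-15.7, 1.4, 10.2]
opening: 0.526
```

```bash
python3 -c "
from h import *
fj()"
```

```text
t 19.25 F jig [-15.2   4.2] Fz 10.2 pos jig [ 56.85 -77.25] z 72.64 rpy-err [0.0041 0.0061 0.0011] M [ 0.2   2.86 -0.11] op 0.526
```

>>> {"method": "play_rows", "body": {
  "moves": [
    [0.0024,0.0018,0,-0.002,0.005,0,35],
    [0.0024,0.0018,0,-0.003,0.006,-0.001,35]
  ]
}}

```text
t: 19.45
eef_pos: [615.3, -112.7, 72.7]
tcp_rot: [-3.135, 0.007, 0.18]
ft_force: [-14.4, 6.6, 10.4]
opening: 0.525
```

```bash
python3 -c "
from h import *
from cell import *
fj()
for i in range(6):
    c=read_camera('side'); fj()
t=read_camera('top');fj()
pickle.dump(c,open('side8.pkl','wb'));crop(c,200,150,100,80,8,'pics/s19.png')
crop(t,210,100,120,120,5,'pics/t19.png')
"
```

```text
t 19.45 F jig [-13.    9.1] Fz 10.4 pos jig [ 56.86 -77.38] z 72.73 rpy-err [0.0063 0.007  0.0018] M [ 1.23  2.58 -0.25] op 0.525
t 19.50 F jig [-13.2   8.9] Fz 11.2 pos jig [ 56.82 -77.39] z 72.70 rpy-err [0.0063 0.007  0.0018] M [ 1.17  2.58 -0.3 ] op 0.526
t 19.55 F jig [-12.8   9.1] Fz 9.8 pos jig [ 56.84 -77.36] z 72.69 rpy-err [0.0063 0.007  0.0018] M [ 1.11  2.62 -0.18] op 0.523
t 19.60 F jig [-13.1   8.8] Fz 10.8 pos jig [ 56.87 -77.4 ] z 72.72 rpy-err [0.0062 0.0069 0.0017] M [ 1.14  2.58 -0.19] op 0.523
t 19.65 F jig [-13.1   9.8] Fz 9.2 pos jig [ 56.85 -77.4 ] z 72.69 rpy-err [0.0062 0.007  0.0017] M [ 1.11  2.62 -0.22] op 0.522
t 19.70 F jig [-12.8   9.7] Fz 10.1 pos jig [ 56.84 -77.39] z 72.72 rpy-err [0.0062 0.007  0.0017] M [ 1.16  2.66 -0.17] op 0.525
t 19.75 F jig [-13.6   9.7] Fz 10.3 pos jig [ 56.83 -77.38] z 72.71 rpy-err [0.0062 0.007  0.0018] M [ 1.14  2.64 -0.25] op 0.523
t 19.80 F jig [-13.4   8.8] Fz 9.8 pos jig [ 56.85 -77.39] z 72.73 rpy-err [0.0062 0.007  0.0017] M [ 1.1   2.62 -0.23] op 0.523
```

View pics/s19.png

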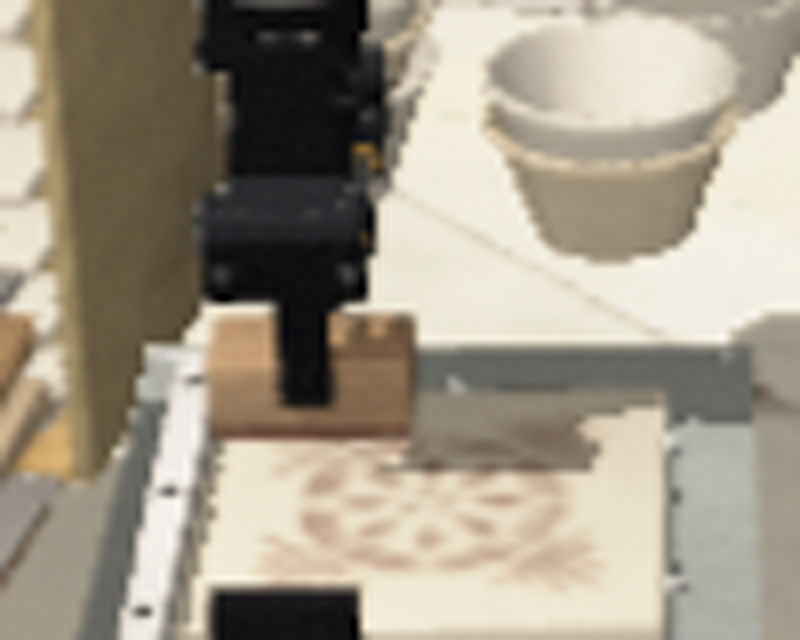

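>>> {"method": "play_rows", "body": {
  "moves": [
    [0.0024,0.0018,0.0002,-0.007,0.009,0.002,35]
  ]
}}

```text
t: 19.9
eef_pos: [615.2, -112.6, 72.6]
tcp_rot: [-3.139, 0.004, 0.178]
ft_force: [-15.9, 7.3, 12.0]
opening: 0.524
```

```bash
python3 -c "
from h import *
from cell import *
fj()
for i in range(3):
    c=read_camera('side'); fj()
"
```

```text
t 19.90 F jig [-14.3  10. ] Fz 12.0 pos jig [ 56.8  -77.29] z 72.62 rpy-err [ 0.0029  0.0041 -0.0003] M [1.58 2.84 0.08] op 0.524
t 19.95 F jig [-13.7   9.2] Fz 11.9 pos jig [ 56.78 -77.27] z 72.61 rpy-err [ 0.0025  0.0038 -0.0003] M [1.37 2.71 0.  ] op 0.524
t 20.00 F jig [-14.    8.3] Fz 9.8 pos jig [ 56.77 -77.28] z 72.58 rpy-err [ 0.0027  0.004  -0.0001] M [ 1.41  2.7  -0.02] op 0.522
t 20.05 F jig [-13.6   8.9] Fz 11.1 pos jig [ 56.77 -77.31] z 72.59 rpy-err [ 0.0028  0.0041 -0.0001] M [1.46 2.74 0.01] op 0.523
```

>>> {"method": "play_rows", "body": {
  "moves": [
    [0.0032,0.0015,-0.0002,-0.004,0.008,0,35],
    [0.0036,0.0015,-0.0002,-0.004,0.008,0,35]
  ]
}}

```text
t: 20.25
eef_pos: [615.3, -112.5, 72.6]
tcp_rot: [-3.14, 0.004, 0.179]
ft_force: [-21.6, 0.2, 13.0]
opening: 0.523
```

```bash
python3 -c "
from h import *
from cell import *
fj()
for i in range(3):
    c=read_camera('side'); fj()
"
```

```text
t 20.25 F jig [-21.2   4. ] Fz 13.0 pos jig [ 56.85 -77.23] z 72.60 rpy-err [0.002  0.0045 0.0007] M [ 0.35  4.02 -0.09] op 0.523
t 20.30 F jig [-19.2   4.8] Fz 11.3 pos jig [ 56.85 -77.25] z 72.61 rpy-err [0.002  0.0045 0.0006] M [ 0.53  3.74 -0.06] op 0.524
t 20.35 F jig [-19.2   5.3] Fz 12.1 pos jig [ 56.87 -77.25] z 72.62 rpy-err [0.002  0.0044 0.0005] M [ 0.55  3.74 -0.11] op 0.521
t 20.40 F jig [-18.9   4.8] Fz 11.6 pos jig [ 56.85 -77.24] z 72.61 rpy-err [0.0021 0.0044 0.0005] M [ 0.52  3.71 -0.15] op 0.526
```

>>> {"method": "play_rows", "body": {
  "moves": [
    [0.0034,0.0026,-0.0002,-0.005,0.009,-0.001,35],
    [0.0034,0.0028,-0.0002,-0.005,0.008,0,35]
  ]
}}

```text
t: 20.6
eef_pos: [615.3, -112.6, 72.6]
tcp_rot: [-3.138, 0.004, 0.179]
ft_force: [-18.5, 12.7, 13.7]
opening: 0.523
```

```bash
python3 -c "
from h import *
from cell import *
fj()
for i in range(3):
    c=read_camera('side'); fj()
"
```

```text
t 20.60 F jig [-16.   15.8] Fz 13.7 pos jig [ 56.83 -77.36] z 72.64 rpy-err [0.0031 0.0044 0.0008] M [ 2.37  3.51 -0.09] op 0.523
t 20.65 F jig [-16.6  14.9] Fz 12.0 pos jig [ 56.84 -77.34] z 72.64 rpy-err [0.0032 0.0045 0.0008] M [ 2.12  3.53 -0.09] op 0.523
t 20.70 F jig [-17.3  14.4] Fz 12.2 pos jig [ 56.8  -77.33] z 72.62 rpy-err [0.0031 0.0045 0.0009] M [ 2.09  3.52 -0.12] op 0.525
t 20.75 F jig [-16.5  13.5] Fz 14.1 pos jig [ 56.83 -77.33] z 72.61 rpy-err [0.003  0.0045 0.001 ] M [ 2.13  3.58 -0.11] op 0.522
```

>>> {"method": "play_rows", "body": {
  "moves": [
    [0.0038,0.0023,-0.0006,-0.005,0.009,-0.001,35],
    [0.0038,0.0023,-0.0004,-0.005,0.009,0,35]
  ]
}}

```text
t: 20.95
eef_pos: [615.3, -112.6, 72.7]
tcp_rot: [-3.139, 0.005, 0.181]
ft_force: [-21.9, 5.8, 13.3]
opening: 0.525
```

```bash
python3 -c "
from h import *
from cell import *
fj()
for i in range(3):
    c=read_camera('side'); fj()
pickle.dump(c,open('side9.pkl','wb'));crop(c,200,150,100,80,8,'pics/s20.png')
"
```

```text
t 20.95 F jig [-20.5   9.6] Fz 13.3 pos jig [ 56.89 -77.31] z 72.66 rpy-err [0.003  0.0053 0.0021] M [ 1.18  3.91 -0.22] op 0.525
t 21.00 F jig [-19.6  10.6] Fz 11.7 pos jig [ 56.88 -77.33] z 72.68 rpy-err [0.003  0.0053 0.0019] M [ 1.21  3.87 -0.25] op 0.521
t 21.05 F jig [-18.7   9.8] Fz 11.3 pos jig [ 56.86 -77.31] z 72.67 rpy-err [0.003  0.0053 0.002 ] M [ 1.22  3.82 -0.23] op 0.522
t 21.10 F jig [-19.3  10.5] Fz 11.8 pos jig [ 56.88 -77.32] z 72.70 rpy-err [0.003  0.0052 0.002 ] M [ 1.23  3.84 -0.18] op 0.523
```

View pics/s20.png

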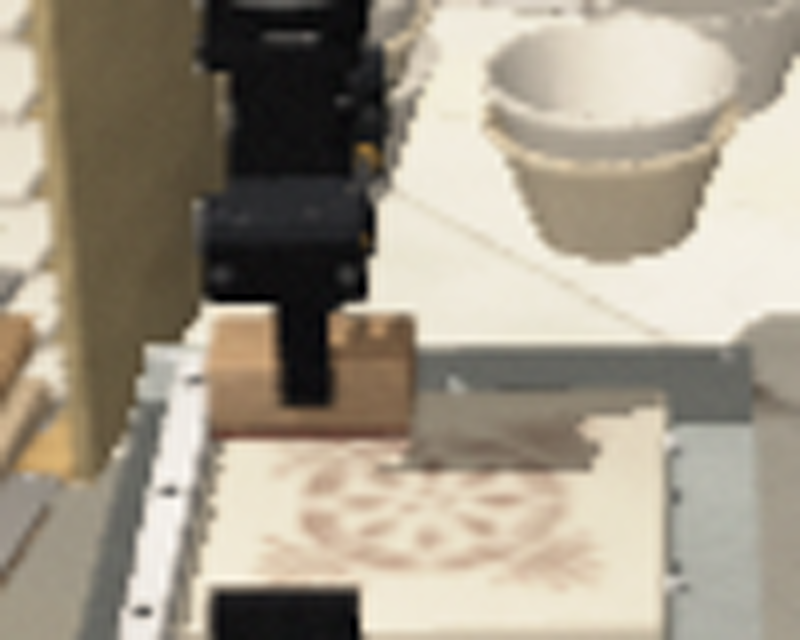

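```bash
python3 -c "
from h import *
from cell import *
print(job_done()); fj()"
```

```text
the job is handed in; nothing more can be done
None
the job is handed in; nothing more can be done
```

The job is handed in, at about 21 s of the 72 s allowed. The brass stop is in the red-rimmed slot, and the block is still gripped and pressed into the corner; no verdict was reported.

**Brass stop:** I lifted it from the near parking slot and slid it down the work slot until it seated. The tool stopped at the same height as in the parking slot (55.3 against 55.6 mm) with about 20 N of resistance. In the side picture it stayed put after release. The black stop was not touched and still shows in place, and I did not go near the tubs or the squeeze bulb.

**Block:** I found the rail by pushing with the block lifted clear of the tile; it stalled at jig x of about 56.6 mm. With the block on the tile, it stalled against the stop at jig y of about -77.2 mm.

**Last readings before hand-in, steady over 0.15 s:**

| Check | Reading |
|---|---|
| Push towards the rail | about 19 N |
| Push towards the stop | about 10 N |
| Push down on the tile | about 12 N |
| Tool position in jig axes | (56.9, -77.3) mm, against a target of (56, -77) |
| Tool tilt | 0.3° or less |
| Yaw error | 0.1° |

**Less certain:**
- The top camera was blocked by the arm at the end, so contact with the stop rests on force and position, not on sight.
- An earlier side-view estimate hinted at a gap of up to 2 mm at the rail. That is within the calibration error, and the push in the air disagreed with it.
- Friction takes up an unknown part of the pushes, so the true force on each fence is not known exactly.

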